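Shim the roll gap of a bench seed huller

ROBOT

A 6-joint arm with a two-finger parallel gripper is mounted at the origin on a cart in front of the work surface, level with it; the furniture and walls round the work are solid. World frame = base frame: x ahead of the robot, y to its left, z up, the work surface at z = 0. Lengths are in mm, angles in rad, forces in N, time in s.
With the tool pointing down it reaches from about 275 to 1000 mm from the base axis. Payload 8.4 kg.
Tool frame: the origin (TCP) lies at the very end of the fingers, on their centre line; the grasp point (between the pads) lies 19 mm behind it (r.tcp_to_grasp is the distance from the TCP to the grasp point, in mm); z points along the fingers, y is the line along which they close (so a half turn about z gives the same grasp; the last joint's range is limited). The gripper opens to 85 mm and grips with 20 to 120 N. Pads are 22 mm wide; open, the fingers measure 114 mm over their backs; the gripper's body (76 mm by 85 mm) begins 54 mm behind the grasp point. The pads swing forward as they close: fully open they stand 13 mm farther back than shut.
Start: joints at [-1.316, 0.353, 1.633, -0, 1.155, -0.002], TCP at [158.74, -604.508, 231.281] pointing down, gripper open.
Joint ranges: [-2.63, 2.63], [-0.92, 2.1], [0.06, 2.66], [-1.3, 4.44], [0, 2.69], [-3.02, 3.02]. Speed limits (rad/s): [2.22, 2.22, 2.79, 3.14, 3.14, 3.14].

INTERFACE

Orientations are given as [roll, pitch, yaw] about the fixed x, y, z axes, in that order (R = Rz(yaw) Ry(pitch) Rx(roll)).
In Python, from rig import r gives the robot as it stands. The module is installed in compiled form; this text tells all that it offers.
- The arm moves only by the tool play_rows, never from a script. Its argument "rows" is a list of rows, each an object with "dp": the shift along the tool's x, y, z in units of 40 mm (1.0 is 40 mm), a list of three; "turn": the turn, a rotation vector about the tool's x, y, z in units of 6 degrees (1.0 is 6 degrees), a list of three; "fingers": the closure, from 0 (fully open) to 1 (shut). In form: [{"dp": [tx, ty, tz], "turn": [wx, wy, wz], "fingers": fingers}, ...]. A call has 1 to 5 rows; each row shifts and turns the commanded pose from where the row before left it, along the tool's axes as they then stand; what a row does not reach is not made up. A row lasts 1/12 s, in which the tool goes at most 41.7 mm and 7.16 degrees, less where a joint would pass 70% of its speed; a pose out of reach is approached as far as the arm can. A call is refused whole if a number of a shift passes 1 or a number of a turn 1, either way. A call with a gripper value outside its range is refused whole. The fingers move at their own pace and stop on an object; "force" is the grip in N (left out, the last holds). Time passes only in rows, so rows that do not move let the fingers close. It gives the time, the measured TCP pose, the force, the opening and the grip force at its end, in the units of the state.
- r.sense(): the state, without advancing time (a new reading comes with each control period).
- r.grab_frame(name): name is "side" or "top"; returns a dict with "pixels" (480x640x3 uint8, red, green, blue), "fx", "fy", "cx", "cy" (pixels), "dist" ([k1, k2, p1, p2, k3] as OpenCV has them; the pictures are not rectified), "pose" (4x4, takes a point from camera to world coordinates). Camera axes: x right, y down, z forward; pixel columns grow to the right and rows downward; lengths in mm; the calibration is good to about 2 mm. A picture is of the moment at which its call begins. There is no depth.
- r.sign_off(): hands the job in; it is judged then, once.
The state is a dict: "clock": time; "qpos": joint angles; "qvel": joint speeds; "joint_efforts": joint torques, N m; "eef_pos": TCP position; "tcp_rot": TCP orientation; "contact_force": force on the tool from outside, world axes, zero at the start; "wrist_torque": the same for the moment, N m; "opening": opening from 0.0 (shut) to 1.0 (fully open); "grasp_force": force on a finger pad.
Only numpy, scipy, OpenCV 4.12 (cv2) and the standard library are available. Lean on these libraries where they do the work, as an engineer would, in place of code of your own. Each camera call takes 0.05 s, during which the arm holds its last target. There are 200 camera calls.

TASK

Open the roll gap of the small seed huller: with the pry bar over the notched fulcrum block, lever up the nose of the stiff, heavy roll arm just far enough for the brass shim (not much over a centimetre), then take the bar away and slide the shim fully home into its pocket under the arm's stop foot. Press the arm down on its thumb pad until it sits on the shim and bed it there with a steady push of some 25 N (at least 18, never over 35), and leave the bar lying on the worktop clear of the huller. Do not lift the arm with the fingers, force nothing, and leave the other things alone.

Things in the scene. Friction and masses are not known exactly. Their poses are not given: they have to be found in the camera images.
- huller: Green cast base of the huller (fixed, 330x150 mm, 20 mm thick flange, x -70..260 mm). Origin: on the worktop, under the middle of the front face of the closed grey roll arm; x points back into the machine, y left, z up. The arm's nose covers x 0..66, y +-48, z 63..88 mm; behind it the roll (top z 110 mm), and from x 120 mm a feed chute and hopper, 230 mm high
- fulcrum_block: Origin: middle of the round crest (8 mm radius, across y) of the dark notched fulcrum block on the right in front of the nose: huller x -20, y -28, z 60 mm. Two ears stand 9 mm over it with 23 mm between them for the 14 mm wide bar. Open space below the nose behind it (floor at z 20 mm). Axes as the huller's
- pry_edge (a point): Lower front edge of the arm's nose straight behind the fulcrum: huller x 0, y -28, z 63 mm when closed; it rises with the arm. The bar's toe goes 12 to 20 mm in under this flat underside, toe tip low and grip high, and lifts there when the grip is pushed down. It takes about 45 to 60 N at the toe
- thumb_pad (a point): Black round thumb pad (24 mm) on top of the arm's nose, origin on its surface: huller x 18, y 0, z 88 mm when closed. About 3 to 12 N down here moves the raised arm down; it stops firmly on the shim and is then bedded with some 25 N (dust would otherwise let it settle later); over 35 N bends the foot
- roll_arm: Grey hinged roll arm, 3 to 4 kg: nose 66x96x25 mm, hinge at huller x 200, z 75 mm, axis y. Origin: in its front face at hinge height, huller x 0, y 0, z 75 mm when closed. Stiff hinge: it stays at whatever angle it is left and rises only under the bar; stop at 0.12 rad
- stop_foot (a point): Lowest line of the arm's rounded stop foot: huller x 20, y 28 mm, 180 mm before the hinge. Huller z: 53 mm closed on the anvil (starts up to 0.7 mm higher), 57 mm resting on the shim, 60 to 61 mm good for slipping in the shim, over 65.6 mm strains the arm
- pocket_end (a point): Steel back stop of the shim pocket on the anvil's floor, middle: huller x 42, y 28, z 53 mm; axes as the huller's. Pocket: 33 mm wide between 6 mm high cheeks (flared in front), flat floor z 53 mm from x -55 to 42 mm, open to the front. The arm's rounded stop foot (29 mm wide) stands on this floor at x 20 mm when closed
- pry_bar: Loose pry bar, 237 mm, 0.26 kg, flat underside. Origin: under the middle of its orange grip (104 long, 16 wide, 18 mm high); x points to the toe, z up. Steel blade 14 mm wide, 6 mm thick, last 46 mm 5 mm thick, underside level with the grip's; the toe tip is at x 185 mm. Take it across the grip, 16 mm
- toe (a point): Upper front edge of the bar's toe: bar x 185, z 5 mm; axes as the bar's
- shim: Loose brass shim, 0.09 kg: blade 94x30 mm, 4 mm thick, with an upright fin (24 mm along x, 10 mm thick, top at 36 mm) to hold it by. Origin: on the underside, below the fin's middle; x points to the blade's front end at x 80 mm, the blade ends at x -14 mm behind. Fully home its origin is at huller x -38, y 28, z 53 mm, x axes alike
- scoop: Bystander: the sample scoop, loose, not to be disturbed; origin at its underside
- brass_200: Bystander: the larger brass weight, loose, not to be disturbed; origin at its underside
- brass_100: Bystander: the smaller brass weight, loose, not to be disturbed; origin at its underside
- tin_open: Bystander: the open sample tin, loose, not to be disturbed; origin at its underside
- lens: Bystander: the hand lens, loose, not to be disturbed; origin at its underside
Mind the look-alikes: they are no part of the job. Several things look just like the shim: the one meant starts farthest to the robot's left.

How it is judged:
By the outcome, as a careful person would: the job done as asked, in the order asked, and still so for the second after the job is handed in, with the robot touching nothing.
It also fails if it takes over 72 s, if anything falls off the work surface, if the arm or the gripper's body presses on something with over 40 N, if the wrist force passes 120 N, or if a joint passes its speed limit or range.

## Working session

There is one attempt and no reset: what is moved stays moved. The work goes in short steps, Python scripts to look and compute and a tool call to move; the robot and the scene stay as the last step left them, time stands still between calls to the robot, and variables do not carry over. Pictures are saved under pics/ and viewed, at most 10 in all, crops included, and the job is handed in when it is done.

Besides the shell and the picture viewer there is one more tool, called in YAML: its name, and indented under it one key for each argument. play_rows: Moves the arm, as the interface text tells. Its arguments: {"type":"object","properties":{"rows":{"type":"array"},"force":{"type":"number"}},"required":["rows"]}

```bash
mkdir -p pics; cat > h.py <<'E'
import numpy as np,cv2,pickle
from rig import r
def grab(n,save=None):
    f=r.grab_frame(n); f['pixels']=np.array(f['pixels'])
    if save: cv2.imwrite('pics/'+save,f['pixels'][:,:,::-1]); pickle.dump(dict(f),open('pics/'+save+'.pkl','wb'))
    return f
def K(f): return np.array([[f['fx'],0,f['cx']],[0,f['fy'],f['cy']],[0,0,1.]])
def ray(f,uv):
    p=cv2.undistortPoints(np.array(uv,float).reshape(-1,1,2),K(f),np.array(f['dist'],float)).reshape(-1,2)
    T=np.array(f['pose']); d=np.c_[p,np.ones(len(p))]@T[:3,:3].T
    return T[:3,3],d
def onz(f,uv,z):
    o,d=ray(f,uv); return o+d*((z-o[2])/d[:,2])[:,None]
def proj(f,P):
    T=np.linalg.inv(np.array(f['pose'])); rv=cv2.Rodrigues(T[:3,:3])[0]
    return cv2.projectPoints(np.array(P,float).reshape(-1,1,3),rv,T[:3,3],K(f),np.array(f['dist'],float))[0].reshape(-1,2)
E
python3 - <<'E'
from h import *
for n in('side','top'):
    f=grab(n,n+'0.png'); print(n,np.round(f['pose'],3).tolist(),f['fx'],f['dist'])
print(r.sense())
E
```

```text
side [[-0.93, -0.194, 0.312, 111.365], [-0.367, 0.509, -0.778, 1071.269], [-0.008, -0.838, -0.545, 835.107], [0.0, 0.0, 0.0, 1.0]] 582.6532475011875 [0.05293537 0.         0.         0.         0.        ]
top [[-0.006, -0.993, 0.12, 408.358], [-1.0, 0.007, 0.012, -11.571], [-0.013, -0.12, -0.993, 1299.251], [0.0, 0.0, 0.0, 1.0]] 519.1730845212994 [-0.14927456  0.          0.          0.          0.        ]
{'clock': 0.1, 'qpos': array([-1.31640460e+00,  3.53617330e-01,  1.63403555e+00, -4.89459956e-06,
        1.15518412e+00, -2.39032338e-03]), 'qvel': array([ 3.49305781e-05, -3.11310308e-03, -3.44296440e-03,  3.50532806e-04,
       -9.70316914e-05,  5.13130703e-04]), 'joint_efforts': array([ 7.95432925e-05, -6.06357765e+01, -3.42819142e+01,  6.98968051e-05,
        4.01785699e-03,  1.57861564e-05]), 'eef_pos': array([ 158.6320774 , -604.10969296,  230.62309728]), 'tcp_rot': array([-3.14034829e+00,  1.50103797e-06,  2.56784026e-01]), 'contact_force': array([-0.90377349,  0.22605253, -0.87854998]), 'wrist_torque': array([-0.05582014,  0.05481679, -0.02599036]), 'grasp_force': 0.0, 'opening': 1.0011852181662173}
```

View pics/top0.png

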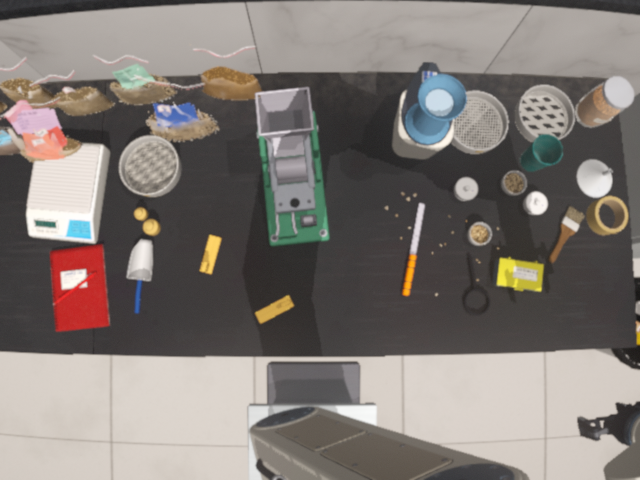

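View pics/side0.png

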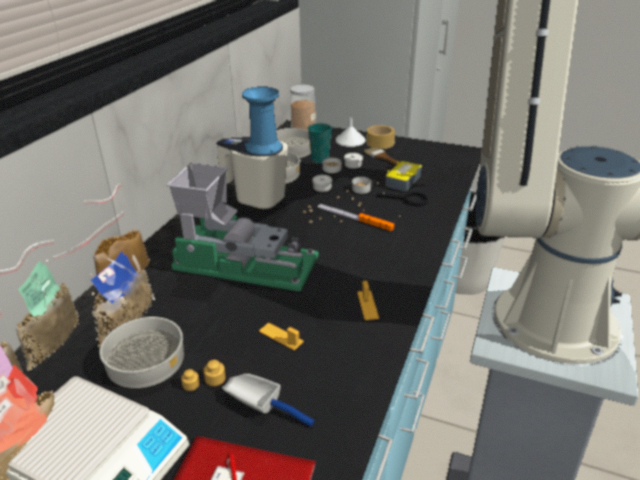

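Candidates for the shim are the brass blade with fin at top (210,254) / side (282,336), and its twin at top (274,309) / side (368,300). The yellow packet at top (520,275) is neither. In the top view, image left is the robot's left, so I choose (210,254). The bar has its orange grip at top (410,275), toe up at (420,207). The huller nose is at (295,202), facing the robot.

```bash
python3 - <<'E'
from h import *
f=pickle.load(open('pics/top0.png.pkl','rb'));s=pickle.load(open('pics/side0.png.pkl','rb'))
a=f['pixels'][180:290,195:345]; b=s['pixels'][210:360,160:330]
a=cv2.resize(a,None,fx=4,fy=4,interpolation=2); b=cv2.resize(b,None,fx=3,fy=3,interpolation=2)
c=np.zeros((440+0,600,3),np.uint8); c=a
cv2.imwrite('pics/cropA.png',a[:,:,::-1]); cv2.imwrite('pics/cropB.png',b[:,:,::-1])
def comps(f,lo,hi,mn=20):
    h=cv2.cvtColor(f['pixels'],cv2.COLOR_RGB2HSV); m=cv2.inRange(h,lo,hi)
    n,l,st,c=cv2.connectedComponentsWithStats(m)
    return h,[(i,st[i].tolist(),c[i].round(1).tolist(),l) for i in range(1,n) if st[i][4]>mn]
for nm,g in(('top',f),('side',s)):
  for lab,lo,hi in(('brass',(15,130,90),(28,255,255)),('orange',(5,180,120),(14,255,255)),('green',(65,90,30),(85,255,160))):
    for i,st,c,l in comps(g,lo,hi)[1]:
        cn=max(cv2.findContours((l==i).astype(np.uint8),0,1)[0],key=len)
        rc=cv2.minAreaRect(cn); print(nm,lab,st[4],c,np.round(cv2.boxPoints(rc),1).tolist())
E
```

```text
top brass 449 [228.5, 75.3] [[203.3000030517578, 79.5], [204.6999969482422, 66.0], [254.6999969482422, 71.0], [253.3000030517578, 84.5]]
top brass 21 [232.4, 93.6] [[227.3000030517578, 96.30000305175781], [228.0, 91.0], [236.60000610351562, 92.0999984741211], [236.0, 97.4000015258789]]
top brass 81 [141.3, 212.9] [[135.0, 207.0], [147.0, 207.0], [147.0, 219.0], [135.0, 219.0]]
top brass 100 [153.0, 225.0] [[143.1999969482422, 221.1999969482422], [154.89999389648438, 215.89999389648438], [161.6999969482422, 231.0], [150.0, 236.3000030517578]]
top brass 23 [144.9, 229.4] [[141.0, 228.0], [143.5, 225.5], [149.0, 231.0], [146.5, 233.5]]
top brass 527 [210.1, 253.9] [[198.39999389648438, 271.0], [208.6999969482422, 233.39999389648438], [221.89999389648438, 237.0], [211.60000610351562, 274.6000061035156]]
top brass 256 [409.1, 275.1] [[402.0, 294.3999938964844], [409.70001220703125, 254.1999969482422], [416.0, 255.39999389648438], [408.3999938964844, 295.6000061035156]]
top brass 999 [518.3, 274.2] [[495.29998779296875, 287.6000061035156], [499.20001220703125, 254.8000030517578], [544.5, 2
[... 2410 characters left out ...]
64844, 218.6999969482422], [360.0, 211.0], [394.70001220703125, 223.0], [392.1000061035156, 230.6999969482422]]
side green 228 [207.9, 230.6] [[192.8000030517578, 230.5], [200.39999389648438, 217.5], [225.39999389648438, 232.3000030517578], [217.8000030517578, 245.3000030517578]]
side green 3782 [241.0, 266.0] [[169.3000030517578, 279.20001220703125], [173.39999389648438, 235.6999969482422], [318.6000061035156, 249.39999389648438], [314.5, 292.8999938964844]]
side green 23 [283.9, 247.6] [[281.0, 246.0], [287.0, 246.0], [287.0, 249.0], [281.0, 249.0]]
side green 87 [122.7, 475.5] [[115.0, 479.0], [123.30000305175781, 469.1000061035156], [129.8000030517578, 474.5], [121.5, 484.3999938964844]]
```

View pics/cropA.png

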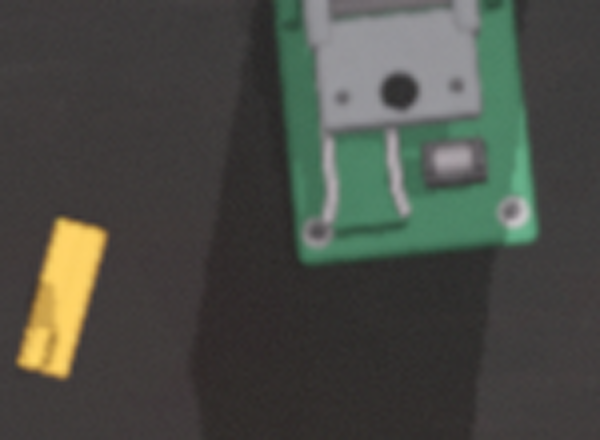

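View pics/cropB.png

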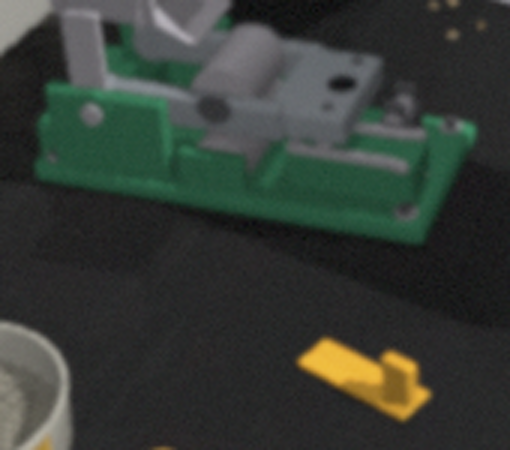

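The crops confirm the choice. The shim's fin is at its near end (crop A 38,340 → top (204.5,265)), and the blade's front end points away at about (215,236). Nose, pad (399,91), fulcrum (454,161) and the pocket rails (330..400,170) are all visible.

```bash
python3 - <<'E'
from h import *
from scipy.optimize import least_squares
f=pickle.load(open('pics/top0.png.pkl','rb'));s=pickle.load(open('pics/side0.png.pkl','rb'))
def dark(g,c,R,th):
    gray=cv2.cvtColor(g['pixels'],7).astype(float); u,v=map(int,c); w=gray[v-R:v+R+1,u-R:u+R+1]
    k=np.clip(th-w,0,None); yy,xx=np.mgrid[-R:R+1,-R:R+1]; return [u+(k*xx).sum()/k.sum(),v+(k*yy).sum()/k.sum()]
pt=dark(f,(295,203),6,80); ps=dark(s,(274,238),6,70); print('pad',pt,ps)
c4=lambda a:[a[0]/4+195-.4,a[1]/4+180-.4]
T=[((18,0,88.5),pt,3),((-20,-28,60),c4((454,161)),2),((-70,75,0),c4((302,263)),1),((-70,-75,0),c4((538,240)),1),((0,48,88),c4((325,129)),1),((0,-48,88),c4((480,112)),1)]
S=[((18,0,88.5),ps,3),((-20,-28,60),(404/3+160,104/3+210),.5)]
def W(p,P):
    c,n=np.cos(p[2]),np.sin(p[2]); P=np.array(P,float); return np.c_[p[0]+c*P[:,0]-n*P[:,1],p[1]+n*P[:,0]+c*P[:,1],P[:,2]]
def res(p,sets,raw=False):
    o=[]
    for g,L in sets:
        d=proj(g,W(p,[a for a,_,_ in L]))-np.array([b for _,b,_ in L]); o.append(d if raw else (d*np.array([[w] for *_,w in L])).ravel())
    return o if raw else np.concatenate(o)
for sets in([(f,T)],[(f,T),(s,S)]):
    q=least_squares(res,[620,20,.1],args=(sets,)); print(q.x.round(3)); print([a.round(1).tolist() for a in res(q.x,sets,True)])
# bar: orange grip box at z~9..18, blade light
h=cv2.cvtColor(f['pixels'],cv2.COLOR_RGB2HSV)
m=np.zeros(h.shape[:2],np.uint8); m[195:305,395:430]=1
g=cv2.inRange(h,(5,110,120),(28,255,255))*m; b=cv2.inRange(h,(0,0,150),(180,70,255))*m
for nm,mm,z in(('grip',g,18),('blade',b,6)):
    n,l,st,c=cv2.connectedComponentsWithStats(mm); i=1+np.argmax(st[1:,4]); cn=cv2.findContours((l==i).astype(np.uint8),0,1)[0][0]
    bx=cv2.boxPoints(cv2.minAreaRect(cn)); print(nm,st[i],c[i].round(1),bx.round(1).tolist()); print(onz(f,[c[i],*bx],z).round(1).tolist())
    v,u=np.nonzero(l==i); P=onz(f,np.c_[u,v],z)[:,:2]; C=P.mean(0); d=np.linalg.svd(P-C,full_matrices=0)[2][0]; d*=np.sign(d[0]); t=(P-C)@d; print(C.round(1),np.arctan2(d[1],d[0]).round(3),t.min().round(1),t.max().round(1))
# shim whole mask: blade at z=4 
for bxc in((210,254),(274,309)):
    m=np.zeros(h.shape[:2],np.uint8); cv2.circle(m,bxc,28,1,-1)
    mm=cv2.inRange(h,(12,90,70),(30,255,255))*m
    v,u=np.nonzero(mm); P=onz(f,np.c_[u,v],4)[:,:2]; rc=cv2.minAreaRect(P.astype(np.float32)); print('shim',len(u),[np.round(x,2) for x in rc],cv2.boxPoints(rc).round(1).tolist())
# side: shim fin top
a=s['pixels'][305:360,250:315]; cv2.imwrite('pics/fin.png',cv2.resize(a,None,fx=9,fy=9,interpolation=2)[:,:,::-1])
E
```

```text
pad [np.float64(294.40671350507415), np.float64(202.44418423106947)] [np.float64(273.7108778625954), np.float64(237.50477099236642)]
[6.21596e+02 3.45330e+01 9.20000e-02]
[[[0.1, 0.1], [-0.1, -0.8], [-0.5, 0.9], [-0.3, 0.8], [-0.8, 0.2], [0.8, 0.4]]]
[6.21053e+02 3.48690e+01 9.70000e-02]
[[[-0.1, 0.3], [-0.2, -0.7], [-0.5, 1.3], [-0.3, 0.9], [-0.9, 0.5], [0.7, 0.6]], [[-0.2, -0.7], [-1.8, -1.7]]]
grip [402 254  15  43 344] [409.1 275.1] [[401.0, 295.0], [409.0, 253.39999389648438], [417.29998779296875, 255.0], [409.29998779296875, 296.6000061035156]]
[[469.0, -244.1, 18.0], [419.9, -222.8, 18.0], [522.7, -245.2, 18.0], [518.6, -265.8, 18.0], [415.8, -243.2, 18.0]]
[ 469.  -244.1] -0.217 -52.4 52.8
blade [410 203  15  52 324] [417.1 228.4] [[409.29998779296875, 253.0], [418.70001220703125, 202.39999389648438], [424.8999938964844, 203.5], [415.5, 254.10000610351562]]
[[586.9, -269.7, 6.0], [525.0, -248.2, 6.0], [653.7, -276.2, 6.0], [650.7, -292.0, 6.0], [521.9, -263.9, 6.0]]
[ 587.  -269.8] -0.213 -65.0 66.8
shim 575 [array([526.26, 253.58]), array([ 37.8, 100.2]), np.float64(74.66)] [[472.8999938964844, 248.60000610351562], [569.5999755859375, 222.10000610351562], [579.5999755859375, 258.6000061035156], [482.8999938964844, 285.1000061035156]]
shim 592 [array([387.64,  91.11]), array([ 36.47, 100.39]), np.float64(27.79)] [[348.1000061035156, 127.0], [394.8999938964844, 38.20000076293945], [427.20001220703125, 55.20000076293945], [380.3999938964844, 144.0]]
```

View pics/fin.png

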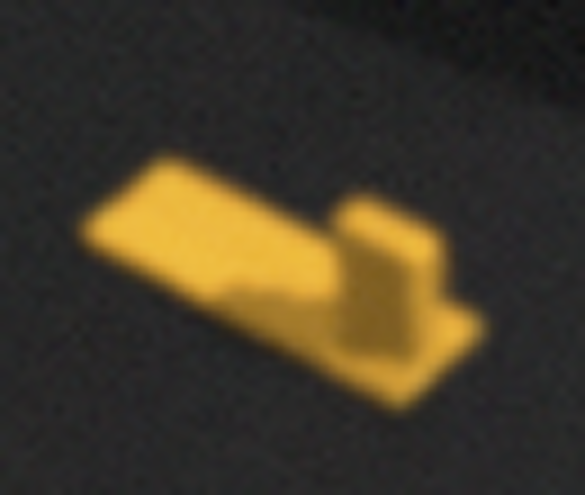

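The fin crop shows the fin upright at the near end, with its top's centre at side (293.3,328.9). Next I cross-check the shim's position in the side view and work out the first moves.

```bash
cat >> h.py <<'E'
from scipy.spatial.transform import Rotation as Ro
def goal(pos,pitch=0.,yaw=0.):
    "tool: x along heading yaw, z down, then nose(+x) dipping by pitch"
    return np.array(pos,float), Ro.from_euler('z',yaw)*Ro.from_euler('y',pitch)*Ro.from_euler('x',np.pi)
def plan(g,cur=None):
    s=r.sense(); p,R=(s['eef_pos'],Ro.from_euler('xyz',s['tcp_rot'])) if cur is None else cur
    G,RG=g; print('cur',np.round(p,1),'clock',s['clock'],'F',np.round(s['contact_force'],1),'open',round(s['opening'],3))
    print('  turn total(6deg)',((R.inv()*RG).as_rotvec()/np.radians(6)).round(3),' shift before-turn axes(40mm)',(R.inv().apply(G-p)/40).round(3),' after-turn axes',(RG.inv().apply(G-p)/40).round(3))
    return g
E
python3 - <<'E'
from h import *
f=pickle.load(open('pics/top0.png.pkl','rb'));s=pickle.load(open('pics/side0.png.pkl','rb'))
print('fin side z36',onz(s,[(293.3,328.9)],36), 'twin?')
h=cv2.cvtColor(s['pixels'],cv2.COLOR_RGB2HSV)
# blade front corners & rear in side crop
c=[(160,155),(82,225),(400,405),(487,325)]
print(onz(s,[(a/9+250-.4,b/9+305-.4) for a,b in c],3).round(1).tolist())
# bar grip in side at z 18: 
m=cv2.inRange(h,(5,110,110),(28,255,255)); w=np.zeros_like(m); w[205:235,350:400]=1; v,u=np.nonzero(m*w); print('grip side',onz(s,[(u.mean(),v.mean())],12).round(1))
g=goal((469,-244,120),0,-.215); plan(g); plan(goal((469,-244,1.5),0,-.215),g)
E
```

```text
fin side z36 [[491.39197099 261.77403316  36.        ]] twin?
[[568.1, 227.7, 3.0], [574.4, 256.5, 3.0], [480.9, 284.5, 3.0], [472.6, 253.6, 3.0]]
grip side [[ 465.8 -240.    12. ]]
cur [ 158.6 -604.1  230.6] clock 0.1 F [-0.9  0.2 -0.9] open 1.001
  turn total(6deg) [-1.200e-02  3.000e-03  4.505e+00]  shift before-turn axes(40mm) [ 9.791 -6.733  2.774]  after-turn axes [  5.66  -10.451   2.766]
cur [ 469. -244.  120.] clock 0.1 F [-0.9  0.2 -0.9] open 1.001
  turn total(6deg) [0. 0. 0.]  shift before-turn axes(40mm) [ 0.    -0.     2.962]  after-turn axes [ 0.    -0.     2.962]
```

play_rows:
  rows:
    - {"dp": [0, 0, 0], "turn": [0, 0, 0.9], "fingers": 0.5}
    - {"dp": [0, 0, 0], "turn": [0, 0, 0.9], "fingers": 0.5}
    - {"dp": [0, 0, 0], "turn": [0, 0, 0.9], "fingers": 0.5}
    - {"dp": [0, 0, 0], "turn": [0, 0, 0.9], "fingers": 0.5}
    - {"dp": [0, 0, 0], "turn": [0, 0, 0.9], "fingers": 0.5}
  force: 100

```text
clock: 0.52
eef_pos: [158.7, -604.2, 230.8]
tcp_rot: [-3.141, 0.0, -0.219]
contact_force: [1.0, -0.6, 0.0]
opening: 0.498
grasp_force: 0.0
```

play_rows:
  rows:
    - {"dp": [0.4, -0.75, 0.1], "turn": [0, 0, 0], "fingers": 0.5}
    - {"dp": [0.4, -0.75, 0.1], "turn": [0, 0, 0], "fingers": 0.5}
    - {"dp": [0.4, -0.75, 0.1], "turn": [0, 0, 0], "fingers": 0.5}
    - {"dp": [0.4, -0.75, 0.1], "turn": [0, 0, 0], "fingers": 0.5}
    - {"dp": [0.4, -0.75, 0.2], "turn": [0, 0, 0], "fingers": 0.5}

```text
clock: 0.93
eef_pos: [269.6, -473.9, 207.4]
tcp_rot: [3.141, -0.0, -0.215]
contact_force: [0.1, -0.5, -0.0]
opening: 0.498
grasp_force: 0.0
```

play_rows:
  rows:
    - {"dp": [0.4, -0.75, 0.2], "turn": [0, 0, 0], "fingers": 0.5}
    - {"dp": [0.4, -0.75, 0.2], "turn": [0, 0, 0], "fingers": 0.5}
    - {"dp": [0.4, -0.75, 0.2], "turn": [0, 0, 0], "fingers": 0.5}
    - {"dp": [0.4, -0.75, 0.2], "turn": [0, 0, 0], "fingers": 0.5}
    - {"dp": [0.4, -0.75, 0.3], "turn": [0, 0, 0], "fingers": 0.5}

```text
clock: 1.35
eef_pos: [379.9, -344.2, 163.3]
tcp_rot: [3.141, -0.001, -0.215]
contact_force: [0.7, -1.3, 1.0]
opening: 0.501
grasp_force: 0.0
```

play_rows:
  rows:
    - {"dp": [0.4, -0.75, 0.3], "turn": [0, 0, 0], "fingers": 0.5}
    - {"dp": [0.4, -0.75, 0.3], "turn": [0, 0, 0], "fingers": 0.5}
    - {"dp": [0.4, -0.75, 0.3], "turn": [0, 0, 0], "fingers": 0.5}
    - {"dp": [0.4, -0.75, 0.3], "turn": [0, 0, 0], "fingers": 0.5}
    - {"dp": [0, 0, 0], "turn": [0, 0, 0], "fingers": 0.5}

```text
clock: 1.77
eef_pos: [468.8, -237.6, 113.2]
tcp_rot: [-3.14, 0.002, -0.212]
contact_force: [-0.7, 0.2, 0.2]
opening: 0.5
grasp_force: 0.0
```

```bash
python3 - <<'E'
from h import *
f=grab('top','top1.png'); plan(goal((468,-243,1.5),0,-.215)); print(r.sense()['tcp_rot'])
a=f['pixels'][190:310,340:500]; cv2.imwrite('pics/c1.png',cv2.resize(a,None,fx=4,fy=4,interpolation=2)[:,:,::-1])
E
```

```text
cur [ 467.7 -239.3  113.9] clock 1.8167 F [-0.6  0.9 -0.1] open 0.5
  turn total(6deg) [-0.009  0.021  0.041]  shift before-turn axes(40mm) [0.033 0.092 2.811]  after-turn axes [0.028 0.089 2.811]
[-3.14068485e+00  2.16050424e-03 -2.10672092e-01]
```

play_rows:
  rows:
    - {"dp": [0.03, 0.08, 0.7], "turn": [0, 0, 0], "fingers": 0.5}
    - {"dp": [0, 0, 0.7], "turn": [0, 0, 0], "fingers": 0.5}
    - {"dp": [0, 0, 0.7], "turn": [0, 0, 0], "fingers": 0.5}
    - {"dp": [0, 0, 0.5], "turn": [0, 0, 0], "fingers": 0.5}
    - {"dp": [0, 0, 0.17], "turn": [0, 0, 0], "fingers": 0.5}

```text
clock: 2.23
eef_pos: [465.2, -245.1, 2.0]
tcp_rot: [-3.141, 0.004, -0.215]
contact_force: [-1.3, -0.1, 0.6]
opening: 0.499
grasp_force: 0.0
```

play_rows:
  rows:
    - {"dp": [0, 0, 0], "turn": [0, 0, 0], "fingers": 0.9}
    - {"dp": [0, 0, 0], "turn": [0, 0, 0], "fingers": 0.95}
    - {"dp": [0, 0, 0], "turn": [0, 0, 0], "fingers": 1}
    - {"dp": [0, 0, 0], "turn": [0, 0, 0], "fingers": 1}
    - {"dp": [0, 0, 0], "turn": [0, 0, 0], "fingers": 1}

```text
clock: 2.65
eef_pos: [468.1, -245.7, 5.7]
tcp_rot: [3.141, -0.002, -0.214]
contact_force: [-1.3, -0.2, 4.3]
opening: 0.153
grasp_force: 98.6
```

play_rows:
  rows:
    - {"dp": [0, 0, -0.4], "turn": [0, 0, 0], "fingers": 1}
    - {"dp": [0, 0, -0.8], "turn": [0, 0, 0], "fingers": 1}
    - {"dp": [0, 0, -0.8], "turn": [0, 0, 0], "fingers": 1}
    - {"dp": [0, 0, -0.8], "turn": [0, 0, 0], "fingers": 1}
    - {"dp": [0, 0, -0.8], "turn": [0, 0, 0], "fingers": 1}
  force: 110

```text
clock: 3.07
eef_pos: [467.1, -245.0, 150.4]
tcp_rot: [3.142, -0.0, -0.214]
contact_force: [0.7, -0.2, -2.7]
opening: 0.149
grasp_force: 107.9
```

play_rows:
  rows:
    - {"dp": [0, 0, 0], "turn": [0, 0, -0.75], "fingers": 1}
    - {"dp": [0, 0, 0], "turn": [0, 0, -0.75], "fingers": 1}
    - {"dp": [0, 0, 0], "turn": [0, 0, -0.75], "fingers": 1}
    - {"dp": [0, 0, 0], "turn": [0, 0, -0.7], "fingers": 1}
    - {"dp": [0, 0, 0], "turn": [0, 0, 0], "fingers": 1}

```text
clock: 3.48
eef_pos: [467.4, -245.1, 149.0]
tcp_rot: [3.141, -0.001, 0.098]
contact_force: [-0.2, -0.4, -2.7]
opening: 0.148
grasp_force: 107.9
```

```bash
cat >> h.py <<'E'
HX=[621.2,34.7,.0945]
def H(P,hx=None):
    p=HX if hx is None else hx; P=np.atleast_2d(np.array(P,float)); c,n=np.cos(p[2]),np.sin(p[2]); return np.c_[p[0]+c*P[:,0]-n*P[:,1],p[1]+n*P[:,0]+c*P[:,1],P[:,2]]
def bar_tcp(th,toe_x,clear,tx,tz):
    "TCP pose for bar at dip th, toe upper edge at huller x toe_x, underside clear mm over the crest; TCP at bar (tx,tz)"
    c,n=np.cos(th),np.sin(th); bx=np.array([c,0,-n]); bz=np.array([n,0,c])
    t=np.array([-20,-28,52])+(8+clear)*bz         # tangent point
    d=(toe_x-(t+5*bz)[0])/c                        # toe distance past tangent
    o=t+(d-185)*bx; q=o+tx*bx+tz*bz
    return goal(H(q)[0],th,HX[2]), H(o+185*bx+5*bz)[0]
E
python3 - <<'E'
from h import *
f=grab('top','top2.png'); s=grab('side','side2.png'); st=r.sense(); print(st['eef_pos'],st['tcp_rot'],st['contact_force'])
g,toe=bar_tcp(.3,-40,3,0,5.7); plan(g); print(g[0],toe)
p=st['eef_pos']; R=Ro.from_euler('xyz',st['tcp_rot'])
# predicted toe / grip rear end in world
for lab,b in(('toe',(185,0,5)),('rear',(-52,0,18)),('blade0',(52,0,6))):
    w=p+R.apply(np.array([b[0],0,-(b[2]-5.7)])); print(lab,w.round(1),proj(f,w).round(1),proj(s,w).round(1))
a=f['pixels'][170:300,330:450]; b=s['pixels'][120:250,260:420]
im=np.hstack([cv2.resize(a,(480,520),interpolation=2),cv2.resize(b,(300,520*300//300)[0:1]+(244,),interpolation=2) if 0 else cv2.resize(np.pad(b,((0,43),(0,0),(0,0))),(480//1*2//3,520*2//3),interpolation=2).repeat(1,0) if 0 else cv2.resize(b[:, :],(320,520//2),interpolation=2)]) if 0 else None
A=cv2.resize(a,(480,520),interpolation=2); B=cv2.resize(b,(320,260),interpolation=2); C=np.zeros((520,800,3),np.uint8); C[:,:480]=A; C[:260,480:]=B
cv2.imwrite('pics/c2.png',C[:,:,::-1])
E
```

```text
[ 467.44664722 -245.14330863  148.80215639] [ 3.14130806e+00 -2.99335154e-04  9.21276435e-02] [-0.04093096  0.31651273 -2.93123293]
cur [ 467.4 -245.1  148.8] clock 3.5833 F [-0.   0.3 -2.9] open 0.15
  turn total(6deg) [-1.000e-03 -2.868e+00 -2.300e-02]  shift before-turn axes(40mm) [-0.941 -5.9    0.461]  after-turn axes [-0.748 -5.902  0.716]
[408.27779312 -13.60674931 130.27472439] [584.02053564   3.05055403  74.93475062]
toe [ 651.7 -228.1  148.2] [[410.  191.6]] [[310.4 166.7]]
rear [ 415.7 -249.9  161.1] [[424.  296.1]] [[399.1 172.9]]
blade0 [ 519.2 -240.4  149.1] [[417.4 249.7]] [[359.2 172.3]]
```

View pics/c2.png

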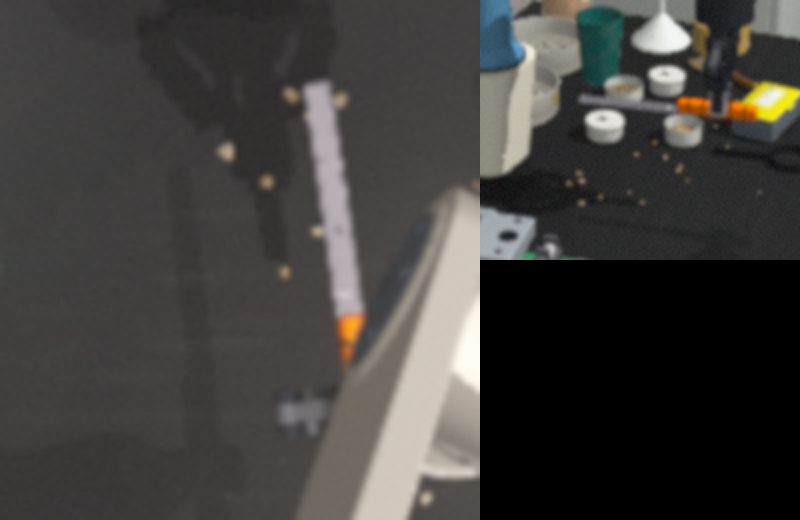

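The bar hangs straight. The toe shows at top (409.3,190.5) against (410,191.6) predicted, a small bias of the top view that I take off the huller pose. Next I go to the pre-approach.

play_rows:
  rows:
    - {"dp": [-0.2, -0.8, 0], "turn": [0, 0, 0], "fingers": 1}
    - {"dp": [-0.2, -0.8, 0], "turn": [0, 0, 0], "fingers": 1}
    - {"dp": [-0.2, -0.8, 0], "turn": [0, 0, 0], "fingers": 1}
    - {"dp": [-0.2, -0.8, 0], "turn": [0, 0, 0], "fingers": 1}
    - {"dp": [-0.2, -0.8, 0], "turn": [0, 0, 0], "fingers": 1}

```text
clock: 4.0
eef_pos: [411.7, -88.5, 148.5]
tcp_rot: [-3.142, -0.0, 0.091]
contact_force: [1.0, 1.1, -2.4]
opening: 0.152
grasp_force: 108.2
```

play_rows:
  rows:
    - {"dp": [-0.2, -0.8, 0], "turn": [0, -0.2, 0], "fingers": 1}
    - {"dp": [-0.2, -0.8, 0], "turn": [0, -0.6, 0], "fingers": 1}
    - {"dp": [0, -0.26, 0], "turn": [0, -0.8, 0], "fingers": 1}
    - {"dp": [0, 0, 0], "turn": [0, -0.8, 0], "fingers": 1}
    - {"dp": [0, 0, 0], "turn": [0, -0.47, 0], "fingers": 1}

```text
clock: 4.42
eef_pos: [390.7, -16.1, 149.1]
tcp_rot: [3.14, 0.303, 0.094]
contact_force: [0.4, 0.3, -1.9]
opening: 0.15
grasp_force: 108.3
```

play_rows:
  rows:
    - {"dp": [0, 0, 0], "turn": [0, 0, 0], "fingers": 1}

```text
clock: 4.5
eef_pos: [391.3, -16.6, 148.4]
tcp_rot: [3.141, 0.302, 0.093]
contact_force: [0.6, -0.2, -2.7]
opening: 0.149
grasp_force: 108.3
```

```bash
sed -i 's/^HX=.*/HX=[619.7,33.1,.0945]/' h.py; cat >> h.py <<'E'
def barpt(b,tx=0,tz=5.7):
    st=r.sense(); return st['eef_pos']+Ro.from_euler('xyz',st['tcp_rot']).apply(np.array([b[0]-tx,-b[1],-(b[2]-tz)]))
E
python3 - <<'E'
from h import *
f=grab('top','top3.png'); s=grab('side','side3.png'); st=r.sense(); print(st['tcp_rot'])
g,toe=bar_tcp(.3,-40,3,0,5.7); plan(g); g2,toe=bar_tcp(.3,15,3,0,5.7); plan(g2,g)
w=barpt((185,0,5)); print(w,toe,proj(f,w),proj(s,w))
a=f['pixels'][175:265,265:345]; b=s['pixels'][180:280,240:400]
C=np.zeros((540,800,3),np.uint8); C[:,:480]=cv2.resize(a,(480,540),interpolation=2); C[:200,480:]=cv2.resize(b,(320,200),interpolation=2)
cv2.imwrite('pics/c3.png',C[:,:,::-1])
E
```

```text
[3.14131596 0.29963988 0.09327645]
cur [389.7 -17.  148.3] clock 4.6 F [ 0.1 -0.2 -3. ] open 0.148
  turn total(6deg) [-0.001 -0.003 -0.011]  shift before-turn axes(40mm) [ 0.543 -0.005  0.304]  after-turn axes [ 0.543 -0.005  0.303]
cur [406.8 -15.2 130.3] clock 4.6 F [ 0.1 -0.2 -3. ] open 0.148
  turn total(6deg) [0. 0. 0.]  shift before-turn axes(40mm) [1.439 0.    0.   ]  after-turn axes [1.439 0.    0.   ]
[565.50501914  -0.57534387  93.00898835] [637.27513647   6.64032166  57.92125689] [[310.19425328 233.14044336]] [[308.20952987 233.25328288]]
```

View pics/c3.png

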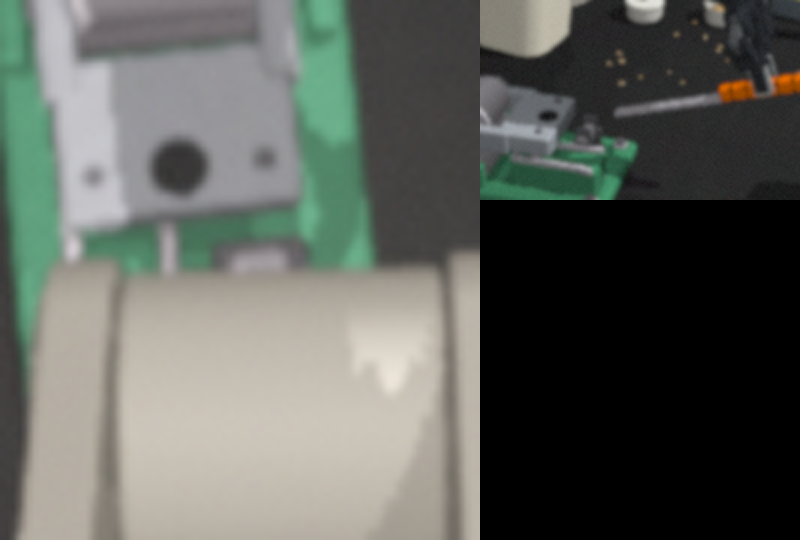

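play_rows:
  rows:
    - {"dp": [0, 0, 0], "turn": [0, -0.5, 0], "fingers": 1}
    - {"dp": [0, 0, 0], "turn": [0, -0.45, 0], "fingers": 1}
    - {"dp": [0, 0, 0], "turn": [0, 0, 0], "fingers": 1}
    - {"dp": [0, 0, 0], "turn": [0, 0, 0], "fingers": 1}

```text
clock: 4.93
eef_pos: [389.4, -17.3, 148.5]
tcp_rot: [3.141, 0.398, 0.093]
contact_force: [-0.3, -0.4, -2.9]
opening: 0.148
grasp_force: 108.3
```

```bash
python3 - <<'E'
from h import *
print(r.sense()['tcp_rot'])
g,toe=bar_tcp(.4,-45,2.4,0,5.7); plan(g); g2,toe=bar_tcp(.4,14,2.4,0,5.7); plan(g2,g)
E
```

```text
[3.14146457 0.39813762 0.09332931]
cur [389.4 -17.3 148.5] clock 4.9333 F [-0.3 -0.4 -2.9] open 0.148
  turn total(6deg) [-0.003 -0.018 -0.01 ]  shift before-turn axes(40mm) [ 0.402 -0.012 -0.263]  after-turn axes [ 0.401 -0.011 -0.264]
cur [408.2 -15.1 152. ] clock 4.9333 F [-0.3 -0.4 -2.9] open 0.148
  turn total(6deg) [0. 0. 0.]  shift before-turn axes(40mm) [1.601 0.    0.   ]  after-turn axes [1.601 0.    0.   ]
```

play_rows:
  rows:
    - {"dp": [0.2, -0.01, -0.26], "turn": [0, 0, 0], "fingers": 1}
    - {"dp": [0.2, 0, 0], "turn": [0, 0, 0], "fingers": 1}
    - {"dp": [0, 0, 0], "turn": [0, 0, 0], "fingers": 1}
    - {"dp": [0, 0, 0], "turn": [0, 0, 0], "fingers": 1}

```text
clock: 5.27
eef_pos: [408.0, -15.0, 151.8]
tcp_rot: [3.142, 0.399, 0.094]
contact_force: [-0.5, -0.1, -2.5]
opening: 0.151
grasp_force: 108.3
```

play_rows:
  rows:
    - {"dp": [0.25, 0, 0], "turn": [0, 0, 0], "fingers": 1}
    - {"dp": [0.25, 0, 0], "turn": [0, 0, 0], "fingers": 1}
    - {"dp": [0.2, 0, 0], "turn": [0, 0, 0], "fingers": 1}
    - {"dp": [0.1, 0, 0], "turn": [0, 0, 0], "fingers": 1}
    - {"dp": [0, 0, 0], "turn": [0, 0, 0], "fingers": 1}

```text
clock: 5.68
eef_pos: [438.5, -12.1, 138.8]
tcp_rot: [-3.142, 0.4, 0.095]
contact_force: [-1.3, 0.1, -2.8]
opening: 0.152
grasp_force: 108.3
```

```bash
python3 - <<'E'
from h import *
f=grab('top','top4.png'); s=grab('side','side4.png'); g2,toe=bar_tcp(.4,14,2.4,0,5.7); plan(g2)
b=s['pixels'][195:285,240:360]
w=barpt((185,0,5)); print(w, proj(s,[w,*H([(-20,-28,60),(0,-28,63),(0,-48,88),(0,48,88)])]).round(1).tolist())
cv2.imwrite('pics/c4.png',cv2.resize(b,(720,540),interpolation=2)[:,:,::-1])
E
```

```text
cur [437.5 -12.1 139.2] clock 5.7833 F [-0.8  0.7 -2. ] open 0.149
  turn total(6deg) [-0.001  0.009  0.001]  shift before-turn axes(40mm) [ 0.799  0.004 -0.007]  after-turn axes [ 0.799  0.004 -0.007]
[606.78383656   3.92951603  66.39819808] [[291.8, 240.2], [293.7, 242.7], [285.8, 240.4], [288.0, 227.4], [274.7, 248.8]]
```

View pics/c4.png

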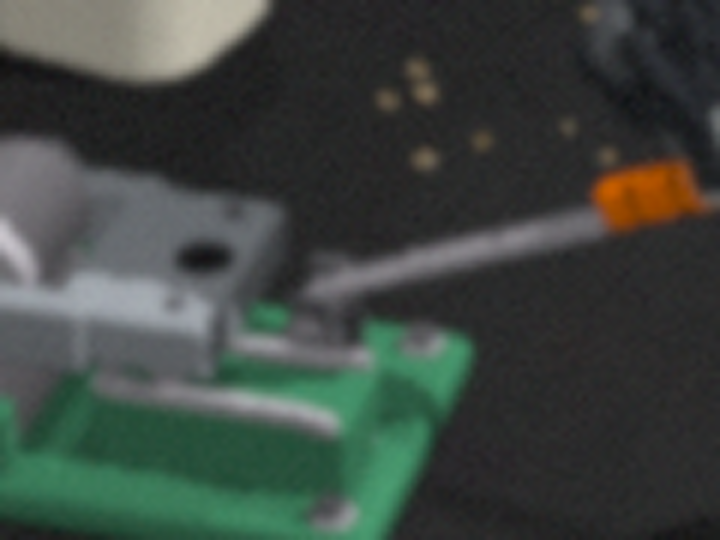

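The side view shows the toe at (291.3,242.5), between the ears just above the crest, and clear of the nose. I slide it on in.

play_rows:
  rows:
    - {"dp": [0.2, 0, 0], "turn": [0, 0, 0], "fingers": 1}
    - {"dp": [0.1, 0, 0], "turn": [0, 0, 0], "fingers": 1}
    - {"dp": [0.05, 0, 0], "turn": [0, 0, 0], "fingers": 1}
    - {"dp": [0, 0, 0], "turn": [0, 0, 0], "fingers": 1}

```text
clock: 6.12
eef_pos: [450.9, -10.9, 133.9]
tcp_rot: [-3.142, 0.4, 0.095]
contact_force: [0.2, -0.8, -2.8]
opening: 0.149
grasp_force: 108.3
```

play_rows:
  rows:
    - {"dp": [0.1, 0, 0], "turn": [0, 0, 0], "fingers": 1}
    - {"dp": [0.1, 0, 0], "turn": [0, 0, 0], "fingers": 1}
    - {"dp": [0.05, 0, 0], "turn": [0, 0, 0], "fingers": 1}
    - {"dp": [0, 0, 0], "turn": [0, 0, 0], "fingers": 1}

```text
clock: 6.45
eef_pos: [460.1, -10.0, 130.0]
tcp_rot: [-3.142, 0.4, 0.095]
contact_force: [-0.4, -0.8, -2.6]
opening: 0.146
grasp_force: 108.3
```

play_rows:
  rows:
    - {"dp": [0.1, 0, 0], "turn": [0, 0, 0], "fingers": 1}
    - {"dp": [0.1, 0, 0], "turn": [0, 0, 0], "fingers": 1}
    - {"dp": [0.05, 0, 0], "turn": [0, 0, 0], "fingers": 1}
    - {"dp": [0, 0, 0], "turn": [0, 0, 0], "fingers": 1}

```text
clock: 6.78
eef_pos: [469.3, -9.2, 126.1]
tcp_rot: [3.142, 0.4, 0.095]
contact_force: [-0.1, -0.1, -3.1]
opening: 0.15
grasp_force: 108.3
```

play_rows:
  rows:
    - {"dp": [0, 0, 0.03], "turn": [0, 0, 0], "fingers": 1}
    - {"dp": [0, 0, 0.02], "turn": [0, 0, 0], "fingers": 1}
    - {"dp": [0, 0, 0], "turn": [0, 0, 0], "fingers": 1}

```text
clock: 7.03
eef_pos: [468.1, -9.3, 124.4]
tcp_rot: [3.142, 0.4, 0.094]
contact_force: [-0.0, -0.2, -1.2]
opening: 0.146
grasp_force: 108.4
```

```bash
python3 - <<'E'
from h import *
g,_=bar_tcp(.4,16,0,0,5.7); plan(g)
cur=g
for th in(.3,.2,.1,0,-.1,-.15,-.2):
    # bar grips crest: keep the same tangent arc (no slip) -> toe_x shifts slightly
    n,toe=bar_tcp(th,16,0,0,5.7); plan(n,cur); print(th,n[0].round(1),toe.round(1)); cur=n
E
```

```text
cur [468.1  -9.3 124.4] clock 7.0333 F [-0.  -0.2 -1.2] open 0.146
  turn total(6deg) [-0.    -0.004 -0.   ]  shift before-turn axes(40mm) [0.026 0.003 0.011]  after-turn axes [0.026 0.003 0.011]
cur [468.9  -9.3 123.6] clock 7.0333 F [-0.  -0.2 -1.2] open 0.146
  turn total(6deg) [0.    0.955 0.   ]  shift before-turn axes(40mm) [-0.013 -0.     0.379]  after-turn axes [-0.051 -0.     0.376]
0.3 [462.5  -9.9 109.8] [638.3   6.7  54.5]
cur [462.5  -9.9 109.8] clock 7.0333 F [-0.  -0.2 -1.2] open 0.146
  turn total(6deg) [ 0.     0.955 -0.   ]  shift before-turn axes(40mm) [-0.004  0.     0.378]  after-turn axes [-0.042  0.     0.376]
0.2 [457.9 -10.4  95.4] [638.3   6.7  58. ]
cur [457.9 -10.4  95.4] clock 7.0333 F [-0.  -0.2 -1.2] open 0.146
  turn total(6deg) [-0.     0.955  0.   ]  shift before-turn axes(40mm) [ 0.004 -0.     0.376]  after-turn axes [-0.034 -0.     0.375]
0.1 [455.1 -10.6  80.6] [638.3   6.7  61.5]
cur [455.1 -10.6  80.6] clock 7.0333 F [-0.  -0.2 -1.2] open 0.146
  turn total(6deg) [-0.     0.955  0.   ]  shift before-turn axes(40mm) [ 0.013 -0.     0.374]  after-turn axes [-0.025 -0.     0.373]
0 [454.1 -10.7  65.7] [638.3   6.7  65. ]
cur [454.1 -10.7  65.7] clock 7.0333 F [-0.  -0.2 -1.2] open 0.146
  turn total(6deg) [-0.     0.955  0.   ]  shift before-turn axes(40mm) [ 0.021 -0.     0.37 ]  after-turn axes [-0.016 -0.     0.37 ]
-0.1 [454.9 -10.6  50.9] [638.3   6.7  68.7]
cur [454.9 -10.6  50.9] clock 7.0333 F [-0.  -0.2 -1.2] open 0.146
  turn total(6deg) [-0.     0.477  0.   ]  shift before-turn axes(40mm) [ 0.01  -0.     0.184]  after-turn axes [ 0.    -0.     0.184]
-0.15 [456.1 -10.5  43.6] [638.3   6.7  70.6]
cur [456.1 -10.5  43.6] clock 7.0333 F [-0.  -0.2 -1.2] open 0.146
  turn total(6deg) [ 0.     0.477 -0.   ]  shift before-turn axes(40mm) [ 0.012 -0.     0.182]  after-turn axes [ 0.003 -0.     0.183]
-0.2 [457.6 -10.4  36.5] [638.3   6.7  72.6]
```

play_rows:
  rows:
    - {"dp": [-0.01, 0, 0.19], "turn": [0, 0.48, 0], "fingers": 1}
    - {"dp": [-0.01, 0, 0.19], "turn": [0, 0.48, 0], "fingers": 1}
    - {"dp": [0, 0, 0.19], "turn": [0, 0.48, 0], "fingers": 1}
    - {"dp": [0, 0, 0.19], "turn": [0, 0.48, 0], "fingers": 1}
    - {"dp": [0, 0, 0], "turn": [0, 0, 0], "fingers": 1}
  force: 120

```text
clock: 7.45
eef_pos: [455.2, -10.3, 95.5]
tcp_rot: [-3.141, 0.199, 0.094]
contact_force: [-1.2, 0.2, -0.6]
opening: 0.144
grasp_force: 121.3
```

```bash
python3 - <<'E'
from h import *
print(r.sense()['tcp_rot'],r.sense()['wrist_torque']);cur=None
for th in(.2,.1,):
    n,toe=bar_tcp(th,16,0,0,5.7); plan(n,cur); cur=n
E
```

```text
[-3.14133432  0.1992732   0.09434603] [ 0.04311706 -0.0303692   0.04387419]
cur [455.2 -10.3  95.5] clock 7.45 F [-1.2  0.2 -0.6] open 0.144
  turn total(6deg) [-0.003 -0.007 -0.001]  shift before-turn axes(40mm) [ 0.065  0.007 -0.011]  after-turn axes [ 0.065  0.007 -0.011]
cur [457.9 -10.4  95.4] clock 7.45 F [-1.2  0.2 -0.6] open 0.144
  turn total(6deg) [-0.     0.955  0.   ]  shift before-turn axes(40mm) [ 0.004 -0.     0.376]  after-turn axes [-0.034 -0.     0.375]
```

play_rows:
  rows:
    - {"dp": [0.05, 0, -0.01], "turn": [0, 0, 0], "fingers": 1}
    - {"dp": [0.05, 0, 0], "turn": [0, 0, 0], "fingers": 1}
    - {"dp": [0, 0, 0.19], "turn": [0, 0.48, 0], "fingers": 1}
    - {"dp": [0, 0, 0.19], "turn": [0, 0.48, 0], "fingers": 1}
    - {"dp": [0, 0, 0], "turn": [0, 0, 0], "fingers": 1}

```text
clock: 7.87
eef_pos: [457.9, -10.1, 79.9]
tcp_rot: [-3.141, 0.099, 0.095]
contact_force: [0.0, 0.8, -1.5]
opening: 0.142
grasp_force: 121.3
```

play_rows:
  rows:
    - {"dp": [0, 0, 0.1], "turn": [0, 0.24, 0], "fingers": 1}
    - {"dp": [0, 0, 0.1], "turn": [0, 0.24, 0], "fingers": 1}
    - {"dp": [0, 0, 0], "turn": [0, 0, 0], "fingers": 1}

```text
clock: 8.12
eef_pos: [459.7, -10.2, 72.9]
tcp_rot: [3.141, 0.047, 0.094]
contact_force: [2.0, 0.4, 0.3]
opening: 0.146
grasp_force: 121.4
```

```bash
cat >> h.py <<'E'
def pad(f,th=80,c=(294,202)):
    g=cv2.cvtColor(f['pixels'],7).astype(float); R=6; w=g[c[1]-R:c[1]+R+1,c[0]-R:c[0]+R+1]; k=np.clip(th-w,0,None); yy,xx=np.mgrid[-R:R+1,-R:R+1]
    return [c[0]+(k*xx).sum()/k.sum(),c[1]+(k*yy).sum()/k.sum()]
E
python3 - <<'E'
from h import *
print(r.sense()['tcp_rot'],r.sense()['wrist_torque']);cur=None
for th in(.05,0,-.1):
    n,toe=bar_tcp(th,16,0,0,5.7); plan(n,cur); cur=n
f=grab('top','top5.png'); s=grab('side','side5.png')
print(pad(pickle.load(open('pics/side4.png.pkl','rb')),70,(274,238)),pad(s,70,(274,238)))
E
```

```text
[3.14148637 0.04712283 0.09448976] [ 0.01280748 -0.30973016  0.00176838]
cur [459.7 -10.2  72.9] clock 8.1167 F [2.  0.4 0.3] open 0.146
  turn total(6deg) [ 0.001 -0.027 -0.   ]  shift before-turn axes(40mm) [-0.133  0.001  0.001]  after-turn axes [-0.133  0.001  0.001]
cur [454.4 -10.7  73.2] clock 8.1167 F [2.  0.4 0.3] open 0.146
  turn total(6deg) [-0.     0.477  0.   ]  shift before-turn axes(40mm) [0.003 0.    0.187]  after-turn axes [-0.007  0.     0.187]
cur [454.1 -10.7  65.7] clock 8.1167 F [2.  0.4 0.3] open 0.146
  turn total(6deg) [-0.     0.955  0.   ]  shift before-turn axes(40mm) [ 0.021 -0.     0.37 ]  after-turn axes [-0.016 -0.     0.37 ]
[np.float64(273.63419483101393), np.float64(237.53578528827038)] [np.float64(273.6990196078431), np.float64(237.51666666666668)]
```

play_rows:
  rows:
    - {"dp": [-0.06, 0, 0], "turn": [0, 0, 0], "fingers": 1}
    - {"dp": [-0.06, 0, 0], "turn": [0, 0, 0], "fingers": 1}
    - {"dp": [0, 0, 0.1], "turn": [0, 0.24, 0], "fingers": 1}
    - {"dp": [0, 0, 0.1], "turn": [0, 0.24, 0], "fingers": 1}
    - {"dp": [0, 0, 0], "turn": [0, 0, 0], "fingers": 1}

```text
clock: 8.63
eef_pos: [457.2, -10.6, 66.1]
tcp_rot: [3.141, -0.009, 0.095]
contact_force: [9.4, 0.2, 3.8]
opening: 0.144
grasp_force: 122.0
```

```bash
python3 - <<'E'
from h import *
print(r.sense()['tcp_rot'],r.sense()['wrist_torque']);cur=None
for th in(0,-.05,-.1):
    n,toe=bar_tcp(th,16,0,0,5.7); plan(n,cur); cur=n
s=grab('side','side6.png'); print(pad(s,70,(274,238)))
E
```

```text
[ 3.14095104 -0.00929749  0.09450409] [ 0.16709686 -1.10579178  0.0774464 ]
cur [457.2 -10.6  66.1] clock 8.6333 F [9.4 0.2 3.8] open 0.144
  turn total(6deg) [ 0.006 -0.089  0.   ]  shift before-turn axes(40mm) [-0.077 -0.005  0.008]  after-turn axes [-0.076 -0.005  0.009]
cur [454.1 -10.7  65.7] clock 8.6333 F [9.4 0.2 3.8] open 0.144
  turn total(6deg) [ 0.     0.477 -0.   ]  shift before-turn axes(40mm) [ 0.005 -0.     0.186]  after-turn axes [-0.004 -0.     0.186]
cur [454.3 -10.7  58.3] clock 8.6333 F [9.4 0.2 3.8] open 0.144
  turn total(6deg) [-0.     0.477  0.   ]  shift before-turn axes(40mm) [0.007 0.    0.185]  after-turn axes [-0.002  0.     0.185]
[np.float64(273.63346228239845), np.float64(237.22437137330755)]
```

play_rows:
  rows:
    - {"dp": [0.01, 0, 0.09], "turn": [0, 0.24, 0], "fingers": 1}
    - {"dp": [0, 0, 0.09], "turn": [0, 0.24, 0], "fingers": 1}
    - {"dp": [0, 0, 0], "turn": [0, 0, 0], "fingers": 1}

```text
clock: 8.93
eef_pos: [457.0, -10.6, 58.9]
tcp_rot: [3.141, -0.058, 0.095]
contact_force: [6.4, 0.7, 7.0]
opening: 0.146
grasp_force: 122.4
```

```bash
python3 - <<'E'
from h import *
print(r.sense()['tcp_rot'],r.sense()['wrist_torque']);cur=None
for th in(-.05,-.1):
    n,toe=bar_tcp(th,17,0,0,5.7); plan(n,cur); cur=n
s=grab('side','side7.png'); print(pad(s,70,(274,238)), [proj(s,H((18,0,88+d))).round(2).tolist() for d in (0,3,6,9)])
E
```

```text
[ 3.14103037 -0.05825612  0.09461231] [ 0.11013969 -0.64946527  0.06385515]
cur [457.  -10.6  58.9] clock 8.9333 F [6.4 0.7 7. ] open 0.146
  turn total(6deg) [ 0.005 -0.079  0.001]  shift before-turn axes(40mm) [-0.044 -0.004  0.012]  after-turn axes [-0.044 -0.004  0.012]
cur [455.3 -10.6  58.3] clock 8.9333 F [6.4 0.7 7. ] open 0.146
  turn total(6deg) [-0.     0.477  0.   ]  shift before-turn axes(40mm) [ 0.007 -0.     0.183]  after-turn axes [-0.002 -0.     0.184]
[np.float64(273.56573705179284), np.float64(236.74900398406373)] [[[274.34, 236.72]], [[274.28, 235.65]], [[274.22, 234.59]], [[274.16, 233.51]]]
```

```bash
cat >> h.py <<'E'
def lift(s,ref='side4.png'):
    "rise of pad (mm) since ref by ECC on the nose-top patch in the side view"
    a=cv2.cvtColor(pickle.load(open('pics/'+ref+'.pkl','rb'))['pixels'],7); b=cv2.cvtColor(s['pixels'],7); o=[]
    for (u0,u1,v0,v1) in((266,283,231,245),(264,286,229,246),(268,280,233,243)):
        W=np.eye(2,3,dtype=np.float32); t=a[v0:v1,u0:u1]; W[:,2]=(u0,v0)
        try: cc,W=cv2.findTransformECC(t,b,W,cv2.MOTION_TRANSLATION,(3,200,1e-5),None,3); o.append((round((v0-W[1,2])/.356,2),round(float(W[0,2]-u0),2),round(cc,3)))
        except cv2.error: o.append(None)
    return o
E
python3 - <<'E'
from h import *
for n in('side0','side5','side6','side7'): print(n,lift(pickle.load(open(f'pics/{n}.png.pkl','rb'))))
E
```

```text
side0 [(np.float32(0.26), 0.05, 0.94), (np.float32(0.19), 0.08, 0.894), (np.float32(0.06), 0.02, 0.994)]
side5 [(np.float32(0.62), 0.13, 0.949), (np.float32(0.34), -0.07, 0.913), (np.float32(0.28), -0.0, 0.988)]
side6 [(np.float32(1.2), 0.02, 0.97), (np.float32(0.96), -0.17, 0.936), (np.float32(0.95), -0.0, 0.992)]
side7 [(np.float32(2.39), -0.08, 0.983), (np.float32(2.22), -0.31, 0.95), (np.float32(2.22), -0.1, 0.995)]
```

play_rows:
  rows:
    - {"dp": [-0.01, 0, 0.1], "turn": [0, 0.24, 0], "fingers": 1}
    - {"dp": [0, 0, 0.1], "turn": [0, 0.24, 0], "fingers": 1}
    - {"dp": [0, 0, 0.1], "turn": [0, 0.24, 0], "fingers": 1}
    - {"dp": [0, 0, 0.1], "turn": [0, 0.24, 0], "fingers": 1}
    - {"dp": [0, 0, 0], "turn": [0, 0, 0], "fingers": 1}

```text
clock: 9.4
eef_pos: [457.9, -10.6, 42.9]
tcp_rot: [3.141, -0.158, 0.095]
contact_force: [3.6, 0.4, 10.2]
opening: 0.149
grasp_force: 122.7
```

```bash
python3 - <<'E'
from h import *
print(r.sense()['tcp_rot'],r.sense()['wrist_torque'])
n,toe=bar_tcp(-.15,17,0,0,5.7); plan(n)
s=grab('side','side8.png'); print(lift(s))
E
```

```text
[ 3.14102183 -0.15848943  0.09461916] [ 0.11496006 -0.53444636  0.1236317 ]
cur [457.9 -10.6  42.9] clock 9.4 F [ 3.6  0.4 10.2] open 0.149
  turn total(6deg) [ 0.005 -0.081  0.001]  shift before-turn axes(40mm) [-0.016 -0.005 -0.025]  after-turn axes [-0.017 -0.005 -0.024]
[(np.float32(6.46), -0.37, 0.962), (np.float32(6.3), -0.42, 0.899), (np.float32(6.3), -0.5, 0.993)]
```

play_rows:
  rows:
    - {"dp": [0, 0, 0.05], "turn": [0, 0.12, 0], "fingers": 1}
    - {"dp": [0, 0, 0.05], "turn": [0, 0.12, 0], "fingers": 1}
    - {"dp": [0, 0, 0], "turn": [0, 0, 0], "fingers": 1}

```text
clock: 9.7
eef_pos: [458.4, -10.5, 39.1]
tcp_rot: [3.141, -0.182, 0.095]
contact_force: [2.4, 1.3, 12.2]
opening: 0.144
grasp_force: 122.9
```

```bash
python3 - <<'E'
from h import *
for i in (9,10): print(lift(grab('side',f'side{i}.png')))
st=r.sense(); print(st['eef_pos'],st['tcp_rot'],st['contact_force'])
E
```

```text
[(np.float32(7.37), -0.31, 0.934), (np.float32(7.45), -0.48, 0.856), (np.float32(6.96), -0.41, 0.993)]
[(np.float32(7.31), -0.31, 0.932), (np.float32(7.4), -0.47, 0.852), (np.float32(6.99), -0.42, 0.993)]
[458.29983947 -10.48867148  39.1782877 ] [ 3.1411903  -0.18135176  0.09473821] [ 2.2760036   0.27849734 10.58971459]
```

play_rows:
  rows:
    - {"dp": [0, 0, -0.19], "turn": [0, -0.48, 0], "fingers": 1}
    - {"dp": [0, 0, -0.19], "turn": [0, -0.48, 0], "fingers": 1}
    - {"dp": [0, 0, -0.19], "turn": [0, -0.48, 0], "fingers": 1}
    - {"dp": [0, 0, -0.19], "turn": [0, -0.48, 0], "fingers": 1}
    - {"dp": [0, 0, -0.2], "turn": [0, -0.48, 0], "fingers": 1}

```text
clock: 10.22
eef_pos: [453.1, -10.7, 77.0]
tcp_rot: [3.141, 0.077, 0.095]
contact_force: [1.6, -0.7, -1.5]
opening: 0.147
grasp_force: 121.3
```

```bash
python3 - <<'E'
from h import *
print(lift(grab('side','side11.png')))
n,toe=bar_tcp(.07,16,2,0,5.7); plan(n); st=r.sense(); print(st['tcp_rot'],st['wrist_torque'])
E
```

```text
[(np.float32(7.61), -0.25, 0.941), (np.float32(7.45), -0.26, 0.913), (np.float32(7.32), -0.4, 0.985)]
cur [455.4 -10.7  78.3] clock 10.2667 F [ 3.4 -0.1 -0.8] open 0.143
  turn total(6deg) [0.005 0.061 0.001]  shift before-turn axes(40mm) [-0.02  -0.003  0.005]  after-turn axes [-0.02  -0.003  0.005]
[3.14102416 0.0764137  0.0945615 ] [-0.01498531 -0.08964535 -0.00522672]
```

Arm holds at about +7.4 mm. I withdraw the bar.

play_rows:
  rows:
    - {"dp": [-0.2, 0, 0], "turn": [0, 0, 0], "fingers": 1}
    - {"dp": [-0.4, 0, 0], "turn": [0, 0, 0], "fingers": 1}
    - {"dp": [-0.6, 0, -0.05], "turn": [0, 0, 0], "fingers": 1}
    - {"dp": [-0.6, 0, -0.1], "turn": [0, 0, 0], "fingers": 1}
    - {"dp": [-0.4, 0, -0.2], "turn": [0, 0, 0], "fingers": 1}

```text
clock: 10.68
eef_pos: [360.9, -18.9, 95.0]
tcp_rot: [-3.141, 0.079, 0.095]
contact_force: [0.2, 0.2, -1.6]
opening: 0.148
grasp_force: 121.1
```

play_rows:
  rows:
    - {"dp": [0, 0, -0.7], "turn": [0, 0.36, 0], "fingers": 1}
    - {"dp": [0, 0, -0.7], "turn": [0, 0.36, 0], "fingers": 1}
    - {"dp": [0, 0.7, -0.3], "turn": [0, 0, 0], "fingers": 1}
    - {"dp": [0, 0.8, 0], "turn": [0, 0, 0], "fingers": 1}
    - {"dp": [0.1, 0.8, 0], "turn": [0, 0, 0], "fingers": 1}

```text
clock: 11.1
eef_pos: [380.1, -110.3, 164.6]
tcp_rot: [3.141, -0.003, 0.096]
contact_force: [0.6, -0.2, -2.4]
opening: 0.147
grasp_force: 121.2
```

play_rows:
  rows:
    - {"dp": [0.4, 0.8, 0], "turn": [0, 0, 0], "fingers": 1}
    - {"dp": [0.4, 0.8, 0], "turn": [0, 0, 0], "fingers": 1}
    - {"dp": [0.4, 0.8, 0], "turn": [0, 0, 0], "fingers": 1}
    - {"dp": [0.4, 0.8, 0], "turn": [0, 0, 0], "fingers": 1}
    - {"dp": [0, 0, 0], "turn": [0, 0, 0.7], "fingers": 1}

```text
clock: 11.52
eef_pos: [460.0, -235.8, 164.0]
tcp_rot: [3.139, -0.005, 0.02]
contact_force: [0.7, 0.2, -2.6]
opening: 0.148
grasp_force: 121.2
```

play_rows:
  rows:
    - {"dp": [0, 0, 0], "turn": [0, 0, 0.7], "fingers": 1}
    - {"dp": [0, 0, 0], "turn": [0, 0, 0.7], "fingers": 1}
    - {"dp": [0, 0, 0], "turn": [0, 0, 0.7], "fingers": 1}
    - {"dp": [0, 0, 0], "turn": [0, 0, 0], "fingers": 1}
    - {"dp": [0, 0, 0], "turn": [0, 0, 0], "fingers": 1}

```text
clock: 11.93
eef_pos: [456.3, -230.7, 163.6]
tcp_rot: [-3.14, -0.0, -0.197]
contact_force: [-0.0, 0.1, -2.8]
opening: 0.145
grasp_force: 121.1
```

```bash
python3 - <<'E'
from h import *
f=grab('top','top12.png'); s=grab('side','side12.png'); print(lift(s))
plan(goal((468,-245,6.5),0,-.214)); st=r.sense(); print(st['tcp_rot'])
print(proj(s,[barpt((185,0,5)),barpt((-52,0,18))]).round(1).tolist())
h=cv2.cvtColor(s['pixels'],cv2.COLOR_RGB2HSV); m=cv2.inRange(h,(5,150,110),(17,255,255)); v,u=np.nonzero(m[100:260,290:420]); print('orange u',u.min()+290,u.max()+290,'v at ends',v[u==u.min()].mean()+100,v[u==u.max()].mean()+100)
E
```

```text
[(np.float32(7.03), -0.3, 0.891), (np.float32(6.89), -0.03, 0.823), None]
cur [ 456.9 -230.9  164. ] clock 12.0333 F [ 0.3  0.3 -2.7] open 0.145
  turn total(6deg) [-0.009 -0.011  0.168]  shift before-turn axes(40mm) [0.337 0.296 3.938]  after-turn axes [0.346 0.286 3.938]
[-3.14070980e+00 -1.10919919e-03 -1.96408016e-01]
[[320.3, 156.3], [400.3, 173.0]]
orange u 363 399 v at ends 167.5 176.0
```

play_rows:
  rows:
    - {"dp": [0.34, 0.29, 0.7], "turn": [0, 0, 0.17], "fingers": 1}
    - {"dp": [0, 0, 0.9], "turn": [0, 0, 0], "fingers": 1}
    - {"dp": [0, 0, 0.9], "turn": [0, 0, 0], "fingers": 1}
    - {"dp": [0, 0, 0.8], "turn": [0, 0, 0], "fingers": 1}
    - {"dp": [0, 0, 0.4], "turn": [0, 0, 0], "fingers": 1}

```text
clock: 12.45
eef_pos: [466.8, -244.1, 13.0]
tcp_rot: [-3.14, 0.002, -0.215]
contact_force: [-1.1, -0.2, -2.3]
opening: 0.144
grasp_force: 121.1
```

play_rows:
  rows:
    - {"dp": [0, 0, 0.1], "turn": [0, 0, 0], "fingers": 1}
    - {"dp": [0, 0, 0.05], "turn": [0, 0, 0], "fingers": 1}
    - {"dp": [0, 0, 0], "turn": [0, 0, 0], "fingers": 1}

```text
clock: 12.7
eef_pos: [469.4, -245.4, 10.9]
tcp_rot: [-3.141, -0.003, -0.216]
contact_force: [-0.9, -0.1, -2.4]
opening: 0.143
grasp_force: 121.1
```

play_rows:
  rows:
    - {"dp": [0, 0, 0.05], "turn": [0, 0, 0], "fingers": 1}
    - {"dp": [0, 0, 0.05], "turn": [0, 0, 0], "fingers": 1}
    - {"dp": [0, 0, 0.01], "turn": [0, 0, 0], "fingers": 1}
    - {"dp": [0, 0, 0], "turn": [0, 0, 0], "fingers": 1}

```text
clock: 13.03
eef_pos: [469.4, -245.4, 6.7]
tcp_rot: [-3.141, -0.003, -0.216]
contact_force: [0.3, 0.2, -2.3]
opening: 0.146
grasp_force: 121.1
```

play_rows:
  rows:
    - {"dp": [0, 0, 0.02], "turn": [0, 0, 0], "fingers": 1}
    - {"dp": [0, 0, 0], "turn": [0, 0, 0], "fingers": 0.8}
    - {"dp": [0, 0, 0], "turn": [0, 0, 0], "fingers": 0.6}
    - {"dp": [0, 0, 0], "turn": [0, 0, 0], "fingers": 0.5}
    - {"dp": [0, 0, 0], "turn": [0, 0, 0], "fingers": 0.5}
  force: 60

```text
clock: 13.45
eef_pos: [469.2, -245.4, 5.4]
tcp_rot: [-3.141, -0.002, -0.216]
contact_force: [-0.5, -0.1, -0.6]
opening: 0.502
grasp_force: 0.0
```

play_rows:
  rows:
    - {"dp": [0, 0, -0.2], "turn": [0, 0, 0], "fingers": 0.5}
    - {"dp": [0, 0, -0.6], "turn": [0, 0, 0], "fingers": 0.5}
    - {"dp": [0, 0, -0.8], "turn": [0, 0, 0], "fingers": 0.5}
    - {"dp": [0, 0, -0.8], "turn": [0, 0, 0], "fingers": 0.5}
    - {"dp": [0, 0, -0.8], "turn": [0, 0, 0], "fingers": 0.5}

```text
clock: 13.87
eef_pos: [468.4, -245.1, 135.1]
tcp_rot: [-3.141, -0.002, -0.216]
contact_force: [0.8, 0.1, 0.1]
opening: 0.51
grasp_force: 0.0
```

```bash
python3 - <<'E'
from h import *
plan(goal((492.5,259.5,140),0,-.27)); plan(goal((492.5,259.5,10),0,-.27),goal((492.5,259.5,140),0,-.27))
s=grab('side','side13.png'); print(lift(s))
E
```

```text
cur [ 468.4 -245.1  135.1] clock 13.8667 F [0.8 0.1 0.1] open 0.51
  turn total(6deg) [-0.007 -0.016  0.511]  shift before-turn axes(40mm) [ -2.122 -12.45   -0.117]  after-turn axes [ -2.785 -12.319  -0.122]
cur [492.5 259.5 140. ] clock 13.8667 F [0.8 0.1 0.1] open 0.51
  turn total(6deg) [0. 0. 0.]  shift before-turn axes(40mm) [ 0.   -0.    3.25]  after-turn axes [ 0.   -0.    3.25]
[(np.float32(7.07), -0.32, 0.891), (np.float32(6.84), -0.04, 0.822), None]
```

play_rows:
  rows:
    - {"dp": [0, 0, -0.1], "turn": [0, 0, 0.51], "fingers": 0.5}
    - {"dp": [-0.19, -0.8, 0], "turn": [0, 0, 0], "fingers": 0.5}
    - {"dp": [-0.19, -0.8, 0], "turn": [0, 0, 0], "fingers": 0.5}
    - {"dp": [-0.19, -0.8, 0], "turn": [0, 0, 0], "fingers": 0.5}
    - {"dp": [-0.19, -0.8, 0], "turn": [0, 0, 0], "fingers": 0.5}

```text
clock: 14.33
eef_pos: [473.4, -112.7, 137.8]
tcp_rot: [-3.141, -0.003, -0.271]
contact_force: [0.9, 0.1, 0.1]
opening: 0.501
grasp_force: 0.0
```

play_rows:
  rows:
    - {"dp": [-0.19, -0.85, 0], "turn": [0, 0, 0], "fingers": 0.5}
    - {"dp": [-0.19, -0.85, 0], "turn": [0, 0, 0], "fingers": 0.5}
    - {"dp": [-0.19, -0.85, 0], "turn": [0, 0, 0], "fingers": 0.5}
    - {"dp": [-0.19, -0.85, 0], "turn": [0, 0, 0], "fingers": 0.5}
    - {"dp": [-0.19, -0.85, 0], "turn": [0, 0, 0], "fingers": 0.5}

```text
clock: 14.75
eef_pos: [482.1, 61.9, 137.9]
tcp_rot: [-3.141, -0.003, -0.27]
contact_force: [0.9, -0.3, 0.1]
opening: 0.499
grasp_force: 0.0
```

play_rows:
  rows:
    - {"dp": [-0.19, -0.85, 0], "turn": [0, 0, 0], "fingers": 0.5}
    - {"dp": [-0.19, -0.85, 0], "turn": [0, 0, 0], "fingers": 0.5}
    - {"dp": [-0.19, -0.85, 0], "turn": [0, 0, 0], "fingers": 0.5}
    - {"dp": [-0.19, -0.85, 0], "turn": [0, 0, 0], "fingers": 0.6}
    - {"dp": [-0.19, -0.85, 0], "turn": [0, 0, 0], "fingers": 0.6}

```text
clock: 15.17
eef_pos: [490.8, 236.0, 137.9]
tcp_rot: [-3.14, -0.002, -0.27]
contact_force: [1.0, -0.2, 0.3]
opening: 0.398
grasp_force: 0.0
```

play_rows:
  rows:
    - {"dp": [0, 0, 0], "turn": [0, 0, 0], "fingers": 0.6}
    - {"dp": [0, 0, 0], "turn": [0, 0, 0], "fingers": 0.6}

```text
clock: 15.33
eef_pos: [490.9, 235.8, 137.7]
tcp_rot: [-3.141, -0.002, -0.267]
contact_force: [-1.3, -0.2, 0.1]
opening: 0.4
grasp_force: 0.0
```

```bash
python3 - <<'E'
from h import *
plan(goal((492.5,259.5,10),0,-.27)); print(r.sense()['tcp_rot'])
s=grab('side','side14.png'); f=grab('top','top14.png')
h=cv2.cvtColor(s['pixels'],cv2.COLOR_RGB2HSV);m=cv2.inRange(h,(15,130,90),(28,255,255)); w=m[300:365,245:320]; v,u=np.nonzero(w); print('shim side centroid',len(u),u.mean()+245,v.mean()+300,'was 282.6,335.1 n664')
E
```

```text
cur [490.9 235.8 137.7] clock 15.3333 F [-1.3 -0.2  0.1] open 0.4
  turn total(6deg) [-0.01  -0.022  0.029]  shift before-turn axes(40mm) [-0.125 -0.578  3.192]  after-turn axes [-0.119 -0.582  3.191]
[-3.14051025e+00 -2.34891065e-03 -2.66928696e-01]
shim side centroid 603 282.3532338308458 335.2587064676617 was 282.6,335.1 n664
```

play_rows:
  rows:
    - {"dp": [-0.12, -0.58, 0], "turn": [0, 0, 0.03], "fingers": 0.6}
    - {"dp": [0, 0, 0.9], "turn": [0, 0, 0], "fingers": 0.6}
    - {"dp": [0, 0, 0.9], "turn": [0, 0, 0], "fingers": 0.6}
    - {"dp": [0, 0, 0.8], "turn": [0, 0, 0], "fingers": 0.6}
    - {"dp": [0, 0, 0.55], "turn": [0, 0, 0], "fingers": 0.6}

```text
clock: 15.85
eef_pos: [491.6, 255.7, 9.1]
tcp_rot: [3.14, -0.0, -0.275]
contact_force: [-1.0, -0.7, 0.3]
opening: 0.398
grasp_force: 0.0
```

play_rows:
  rows:
    - {"dp": [0, 0, 0], "turn": [0, 0, 0], "fingers": 0.6}
    - {"dp": [0, 0, 0], "turn": [0, 0, 0], "fingers": 0.75}
    - {"dp": [0, 0, 0], "turn": [0, 0, 0], "fingers": 0.85}
    - {"dp": [0, 0, 0], "turn": [0, 0, 0], "fingers": 1}
    - {"dp": [0, 0, 0], "turn": [0, 0, 0], "fingers": 1}

```text
clock: 16.27
eef_pos: [493.9, 258.1, 13.1]
tcp_rot: [-3.139, -0.004, -0.273]
contact_force: [-0.1, -0.2, -0.3]
opening: 0.103
grasp_force: 60.3
```

play_rows:
  rows:
    - {"dp": [0, 0, 0], "turn": [0, 0, 0], "fingers": 1}
    - {"dp": [0, 0, 0], "turn": [0, 0, 0], "fingers": 1}

```text
clock: 16.43
eef_pos: [493.8, 258.1, 12.9]
tcp_rot: [-3.139, -0.004, -0.273]
contact_force: [-0.1, -2.2, 8.8]
opening: 0.103
grasp_force: 61.8
```

```bash
python3 - <<'E'
from h import *
st=r.sense(); print(st['eef_pos'],st['tcp_rot'],st['opening'],st['grasp_force'],st['contact_force'])
s=grab('side','side15.png')
b=s['pixels'][270:370,220:340]; cv2.imwrite('pics/c5.png',cv2.resize(b,(720,600),interpolation=2)[:,:,::-1])
E
```

```text
[493.81529736 258.14518233  12.88663399] [-3.13937598 -0.00387099 -0.27288956] 0.10314509228687492 61.81941747665405 [-0.12321298 -2.1643548   8.75199585]
```

View pics/c5.png

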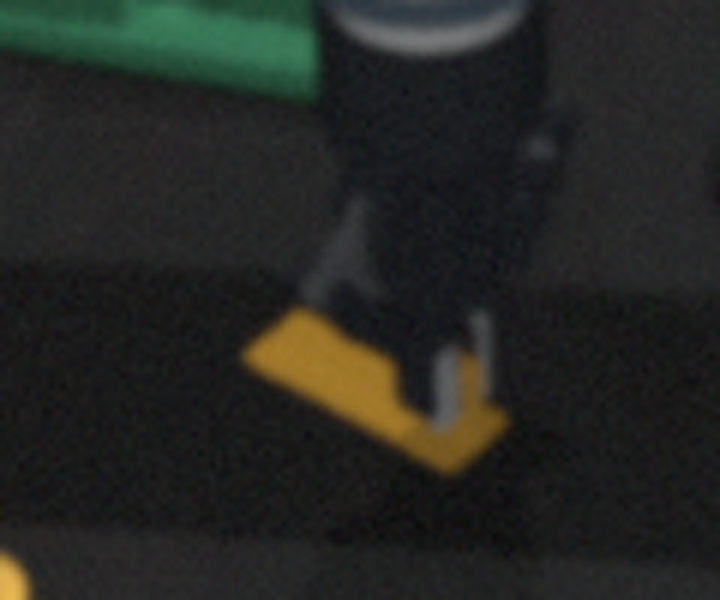

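The shim's fin is held. The blade corners are at side (269.2,321.3), (260.3,329.2), (295.8,349.2) and (305.3,340), lying flat. I now compute where the shim sits in the hand and the approach.

```bash
python3 - <<'E'
from h import *
s=pickle.load(open('pics/side15.png.pkl','rb')); st=r.sense(); R=Ro.from_euler('xyz',st['tcp_rot'])
for b in(0,2.5):
    c=np.array([(269.2,321.3),(260.3,329.2),(295.8,349.2),(305.3,340)])-[.4,.4+b]
    P=onz(s,c,3); L=R.inv().apply(P-st['eef_pos']); print(b,L[:,:2].round(1).tolist(),'mean',L[:,:2].mean(0).round(1))
g=goal(H((-110,28,110))[0],0,HX[2]); plan(goal((494,258,110),0,-.27)); plan(g,goal((494,258,110),0,-.27)); print(g[0])
E
```

```text
0 [[79.2, 13.4], [77.7, -16.7], [-20.3, -18.5], [-19.1, 14.1]] mean [29.4 -1.9]
2.5 [[84.6, 19.5], [83.0, -10.9], [-15.8, -12.9], [-14.5, 20.0]] mean [34.3  3.9]
cur [493.8 258.1  12.9] clock 16.4833 F [-0.6 -2.9  9. ] open 0.103
  turn total(6deg) [-0.02  -0.036 -0.028]  shift before-turn axes(40mm) [ 0.015 -0.003 -2.428]  after-turn axes [ 6.000e-03  2.000e-03 -2.428e+00]
cur [494. 258. 110.] clock 16.4833 F [-0.6 -2.9  9. ] open 0.103
  turn total(6deg) [ 0.     0.    -3.481]  shift before-turn axes(40mm) [1.709 4.907 0.   ]  after-turn axes [-0.152  5.194  0.   ]
[507.54873482  50.59553426 110.        ]
```

play_rows:
  rows:
    - {"dp": [0, 0, -0.2], "turn": [0, 0, 0], "fingers": 1}
    - {"dp": [0, 0, -0.5], "turn": [0, 0, 0], "fingers": 1}
    - {"dp": [0, 0, -0.8], "turn": [0, 0, 0], "fingers": 1}
    - {"dp": [0, 0, -0.9], "turn": [0, 0, 0], "fingers": 1}
    - {"dp": [0, 0, 0], "turn": [0, 0, -0.5], "fingers": 1}

```text
clock: 16.9
eef_pos: [495.9, 259.6, 114.1]
tcp_rot: [-3.135, -0.009, -0.221]
contact_force: [2.1, 1.1, 0.9]
opening: 0.101
grasp_force: 60.5
```

play_rows:
  rows:
    - {"dp": [0, 0, 0], "turn": [0, 0, -0.6], "fingers": 1}
    - {"dp": [0, 0, 0], "turn": [0, 0, -0.6], "fingers": 1}
    - {"dp": [0, 0, 0], "turn": [0, 0, -0.6], "fingers": 1}
    - {"dp": [0, 0, 0], "turn": [0, 0, -0.6], "fingers": 1}
    - {"dp": [0, 0, 0], "turn": [0, 0, -0.6], "fingers": 1}

```text
clock: 17.32
eef_pos: [492.5, 257.8, 108.2]
tcp_rot: [-3.141, -0.003, 0.097]
contact_force: [-1.5, -0.4, -1.5]
opening: 0.102
grasp_force: 60.5
```

play_rows:
  rows:
    - {"dp": [-0.15, 0.75, 0], "turn": [0, 0, 0], "fingers": 1}
    - {"dp": [-0.15, 0.75, 0], "turn": [0, 0, 0], "fingers": 1}
    - {"dp": [-0.15, 0.75, 0], "turn": [0, 0, 0], "fingers": 1}
    - {"dp": [-0.15, 0.75, 0], "turn": [0, 0, 0], "fingers": 1}
    - {"dp": [-0.15, 0.75, 0], "turn": [0, 0, 0], "fingers": 1}

```text
clock: 17.73
eef_pos: [476.3, 104.5, 108.1]
tcp_rot: [-3.141, -0.003, 0.094]
contact_force: [0.4, -0.1, -0.4]
opening: 0.1
grasp_force: 60.5
```

play_rows:
  rows:
    - {"dp": [-0.15, 0.75, 0], "turn": [0, 0, 0], "fingers": 1}
    - {"dp": [0, 0.6, 0], "turn": [0, 0, 0], "fingers": 1}
    - {"dp": [0, 0, 0], "turn": [0, 0, 0], "fingers": 1}
    - {"dp": [0, 0, 0], "turn": [0, 0, 0], "fingers": 1}

```text
clock: 18.07
eef_pos: [475.9, 50.4, 108.0]
tcp_rot: [-3.141, -0.003, 0.091]
contact_force: [0.1, 1.2, -1.6]
opening: 0.103
grasp_force: 60.5
```

```bash
sed -i 's/^HX=.*/HX=[619.9,33.5,.0945]/' h.py; python3 - <<'E'
from h import *
print(r.sense()['tcp_rot'])
g=goal(H((-138,28,72))[0],0,HX[2]); plan(g)
E
```

```text
[-3.14146984e+00 -2.86448524e-03  9.09973592e-02]
cur [475.9  50.4 108. ] clock 18.0667 F [ 0.1  1.2 -1.6] open 0.103
  turn total(6deg) [-0.001 -0.027 -0.033]  shift before-turn axes(40mm) [0.091 0.06  0.901]  after-turn axes [0.093 0.061 0.9  ]
```

play_rows:
  rows:
    - {"dp": [0.09, 0.06, 0.4], "turn": [0, -0.03, -0.03], "fingers": 1}
    - {"dp": [0, 0, 0.4], "turn": [0, 0, 0], "fingers": 1}
    - {"dp": [0, 0, 0.1], "turn": [0, 0, 0], "fingers": 1}
    - {"dp": [0, 0, 0], "turn": [0, 0, 0], "fingers": 1}

```text
clock: 18.4
eef_pos: [478.7, 50.0, 70.6]
tcp_rot: [-3.141, 0.003, 0.097]
contact_force: [0.3, 0.3, -0.6]
opening: 0.102
grasp_force: 60.5
```

```bash
python3 - <<'E'
from h import *
print(r.sense()['tcp_rot'])
plan(goal(H((-138,28,72))[0],0,HX[2]))
s=grab('side','side16.png'); b=s['pixels'][215:305,240:360]; cv2.imwrite('pics/c6.png',cv2.resize(b,(800,600),interpolation=2)[:,:,::-1])
st=r.sense(); R=Ro.from_euler('xyz',st['tcp_rot']); S=lambda x,y,z: st['eef_pos']+R.apply([x-2,-y,-(z-12.9)])
q=lambda P:((proj(s,P)-[240,215]+.5)*800/120-.5).round(0).tolist()
print('shim front L,R, rear L',q([S(80,15,4),S(80,-15,4),S(-14,15,4)]),'pocket L,R cheek tops x-30, x-5',q(H([(-30,44.5,59),(-30,11.5,59),(-5,44.5,59),(-5,11.5,59)])))
E
```

```text
[-3.1414456   0.00338025  0.09739086]
cur [478.7  50.   70.6] clock 18.4 F [ 0.3  0.3 -0.6] open 0.102
  turn total(6deg) [-0.001  0.032  0.028]  shift before-turn axes(40mm) [ 0.026  0.043 -0.035]  after-turn axes [ 0.026  0.043 -0.035]
shim front L,R, rear L [[406.0, 312.0], [431.0, 265.0], [671.0, 354.0]] pocket L,R cheek tops x-30, x-5 [[322.0, 306.0], [352.0, 254.0], [254.0, 295.0], [285.0, 243.0]]
```

View pics/c6.png

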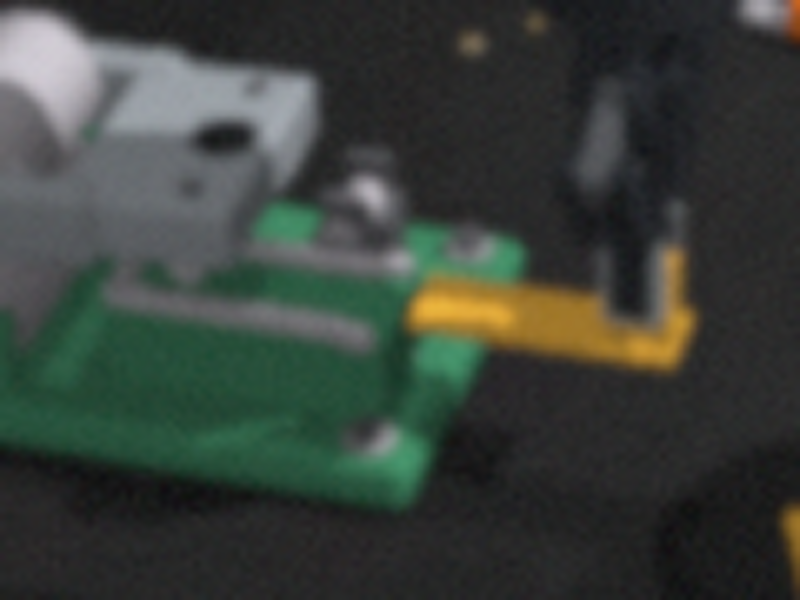

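The side view (crop) shows the shim held level, its front corners at (410,328) and (432,278), about in line with the pocket rails at (370,335) and (410,265). The pocket sits some 0.5 mm to the right of the estimate, so I correct for that and advance.

play_rows:
  rows:
    - {"dp": [0.1, 0.05, 0], "turn": [0, 0.03, 0.03], "fingers": 1}
    - {"dp": [0.15, 0, 0], "turn": [0, 0, 0], "fingers": 1}
    - {"dp": [0.15, 0, 0], "turn": [0, 0, 0], "fingers": 1}
    - {"dp": [0.1, 0, 0], "turn": [0, 0, 0], "fingers": 1}
    - {"dp": [0, 0, 0], "turn": [0, 0, 0], "fingers": 1}

```text
clock: 18.87
eef_pos: [501.4, 49.3, 71.9]
tcp_rot: [-3.142, -0.004, 0.093]
contact_force: [0.3, -0.2, -1.4]
opening: 0.104
grasp_force: 60.5
```

play_rows:
  rows:
    - {"dp": [0.15, 0, 0.02], "turn": [0, 0, 0], "fingers": 1}
    - {"dp": [0.15, 0, 0.03], "turn": [0, 0, 0], "fingers": 1}
    - {"dp": [0.1, 0, 0.02], "turn": [0, 0, 0], "fingers": 1}
    - {"dp": [0, 0, 0], "turn": [0, 0, 0], "fingers": 1}

```text
clock: 19.2
eef_pos: [516.6, 51.0, 68.3]
tcp_rot: [-3.141, -0.003, 0.094]
contact_force: [1.5, 3.7, -2.5]
opening: 0.103
grasp_force: 60.3
```

```bash
sed -i 's/^HX=.*/HX=[619.8,33.1,.0945]/' h.py; python3 - <<'E'
from h import *
st=r.sense(); print(st['tcp_rot'],st['wrist_torque'])
plan(goal(H((-36,28,66.2))[0],0,HX[2]))
E
```

```text
[-3.14121195e+00 -2.56122587e-03  9.36076859e-02] [ 0.69663868 -0.06452711  0.34496074]
cur [516.6  51.   68.3] clock 19.2 F [ 1.5  3.7 -2.5] open 0.103
  turn total(6deg) [-0.004 -0.024 -0.009]  shift before-turn axes(40mm) [ 1.627 -0.011  0.058]  after-turn axes [ 1.627 -0.01   0.054]
```

play_rows:
  rows:
    - {"dp": [0, -0.02, 0], "turn": [0, 0, 0], "fingers": 1}
    - {"dp": [0, 0, 0.03], "turn": [0, 0, 0], "fingers": 1}
    - {"dp": [0, 0, 0], "turn": [0, 0, 0], "fingers": 1}

```text
clock: 19.45
eef_pos: [515.8, 51.4, 67.4]
tcp_rot: [3.141, -0.003, 0.093]
contact_force: [0.6, 2.0, -1.6]
opening: 0.104
grasp_force: 60.5
```

play_rows:
  rows:
    - {"dp": [0.1, 0, 0], "turn": [0, 0, 0], "fingers": 1}
    - {"dp": [0.1, 0, 0.01], "turn": [0, 0, 0], "fingers": 1}
    - {"dp": [0.05, 0, 0], "turn": [0, 0, 0], "fingers": 1}
    - {"dp": [0, 0, 0], "turn": [0, 0, 0], "fingers": 1}

```text
clock: 19.78
eef_pos: [526.4, 52.4, 67.1]
tcp_rot: [3.142, -0.003, 0.093]
contact_force: [0.6, 1.4, -0.7]
opening: 0.106
grasp_force: 60.5
```

play_rows:
  rows:
    - {"dp": [0.15, -0.01, 0.01], "turn": [0, 0, 0], "fingers": 1}
    - {"dp": [0.15, 0, 0.01], "turn": [0, 0, 0], "fingers": 1}
    - {"dp": [0.15, 0, 0], "turn": [0, 0, 0], "fingers": 1}
    - {"dp": [0, 0, 0], "turn": [0, 0, 0], "fingers": 1}

```text
clock: 20.12
eef_pos: [545.4, 54.5, 66.5]
tcp_rot: [3.141, -0.004, 0.093]
contact_force: [-0.3, 0.7, -0.4]
opening: 0.103
grasp_force: 60.4
```

play_rows:
  rows:
    - {"dp": [0.15, 0, 0], "turn": [0, 0, 0], "fingers": 1}
    - {"dp": [0.15, 0, 0], "turn": [0, 0, 0], "fingers": 1}
    - {"dp": [0.1, 0, 0], "turn": [0, 0, 0], "fingers": 1}
    - {"dp": [0, 0, 0], "turn": [0, 0, 0], "fingers": 1}

```text
clock: 20.45
eef_pos: [560.6, 56.1, 66.4]
tcp_rot: [3.142, -0.003, 0.093]
contact_force: [0.2, 0.0, -1.6]
opening: 0.104
grasp_force: 60.5
```

```bash
python3 - <<'E'
from h import *
st=r.sense(); print(st['tcp_rot'],st['wrist_torque'])
plan(goal(H((-36,28,66))[0],0,HX[2]))
E
```

```text
[ 3.14158683 -0.00328835  0.09344408] [-0.00408193  0.0085688   0.01625406]
cur [560.6  56.1  66.4] clock 20.45 F [ 0.2  0.  -1.6] open 0.104
  turn total(6deg) [ 0.    -0.031 -0.01 ]  shift before-turn axes(40mm) [0.518 0.01  0.012]  after-turn axes [0.518 0.011 0.01 ]
```

play_rows:
  rows:
    - {"dp": [0.15, 0, 0], "turn": [0, 0, 0], "fingers": 1}
    - {"dp": [0.15, 0, 0], "turn": [0, 0, 0], "fingers": 1}
    - {"dp": [0.1, 0, 0], "turn": [0, 0, 0], "fingers": 1}
    - {"dp": [0, 0, 0], "turn": [0, 0, 0], "fingers": 1}

```text
clock: 20.78
eef_pos: [576.6, 57.5, 66.5]
tcp_rot: [-3.142, -0.003, 0.093]
contact_force: [0.4, -0.1, -0.2]
opening: 0.108
grasp_force: 60.5
```

play_rows:
  rows:
    - {"dp": [0.03, 0, 0], "turn": [0, 0, 0], "fingers": 1}
    - {"dp": [0.03, 0, 0], "turn": [0, 0, 0], "fingers": 1}
    - {"dp": [0, 0, 0], "turn": [0, 0, 0], "fingers": 1}

```text
clock: 21.03
eef_pos: [577.7, 57.7, 66.3]
tcp_rot: [3.142, -0.002, 0.093]
contact_force: [0.2, -0.6, -0.7]
opening: 0.1
grasp_force: 60.5
```

play_rows:
  rows:
    - {"dp": [0.03, 0, 0], "turn": [0, 0, 0], "fingers": 1}
    - {"dp": [0.03, 0, 0], "turn": [0, 0, 0], "fingers": 1}
    - {"dp": [0, 0, 0], "turn": [0, 0, 0], "fingers": 1}

```text
clock: 21.28
eef_pos: [580.3, 57.9, 66.4]
tcp_rot: [-3.142, -0.002, 0.093]
contact_force: [-0.3, -0.2, -1.4]
opening: 0.1
grasp_force: 60.5
```

play_rows:
  rows:
    - {"dp": [0.03, 0, 0], "turn": [0, 0, 0], "fingers": 1}
    - {"dp": [0.02, 0, 0], "turn": [0, 0, 0], "fingers": 1}
    - {"dp": [0, 0, 0], "turn": [0, 0, 0], "fingers": 1}

```text
clock: 21.53
eef_pos: [581.7, 58.0, 66.2]
tcp_rot: [3.142, -0.001, 0.093]
contact_force: [-1.9, -0.9, 0.3]
opening: 0.105
grasp_force: 60.6
```

play_rows:
  rows:
    - {"dp": [0.02, 0, 0], "turn": [0, 0, 0], "fingers": 1}
    - {"dp": [0, 0, 0], "turn": [0, 0, 0], "fingers": 1}

```text
clock: 21.7
eef_pos: [581.7, 58.0, 66.1]
tcp_rot: [3.142, 0.0, 0.094]
contact_force: [-5.5, -1.4, 1.6]
opening: 0.1
grasp_force: 61.0
```

play_rows:
  rows:
    - {"dp": [0.02, 0, 0.01], "turn": [0, 0, 0], "fingers": 1}
    - {"dp": [0, 0, 0], "turn": [0, 0, 0], "fingers": 1}
    - {"dp": [0, 0, 0], "turn": [0, 0, 0], "fingers": 1}

```text
clock: 21.95
eef_pos: [581.6, 58.0, 65.9]
tcp_rot: [3.142, 0.002, 0.093]
contact_force: [-9.8, -0.6, 8.1]
opening: 0.107
grasp_force: 61.8
```

```bash
python3 - <<'E'
from h import *
st=r.sense(); print(st['tcp_rot'],st['wrist_torque'])
plan(goal(H((-36,28,66))[0],0,HX[2])); s=grab('side','side17.png'); print(lift(s))
E
```

```text
[3.14156977e+00 1.86794956e-03 9.34793798e-02] [-0.22076015  1.17074056  0.0091547 ]
cur [581.6  58.   65.9] clock 21.95 F [-9.8 -0.6  8.1] open 0.107
  turn total(6deg) [ 0.     0.018 -0.01 ]  shift before-turn axes(40mm) [-0.009  0.01  -0.002]  after-turn axes [-0.009  0.01  -0.002]
[(np.float32(6.7), 0.46, 0.813), (np.float32(6.0), 0.86, 0.723), None]
```

play_rows:
  rows:
    - {"dp": [0, 0, 0], "turn": [0, 0, 0], "fingers": 0.85}
    - {"dp": [0, 0, 0], "turn": [0, 0, 0], "fingers": 0.75}
    - {"dp": [0, 0, 0], "turn": [0, 0, 0], "fingers": 0.7}
    - {"dp": [0, 0, 0], "turn": [0, 0, 0], "fingers": 0.7}

```text
clock: 22.33
eef_pos: [584.2, 58.3, 66.1]
tcp_rot: [-3.142, -0.003, 0.093]
contact_force: [0.7, -0.1, 0.3]
opening: 0.297
grasp_force: 0.0
```

play_rows:
  rows:
    - {"dp": [0, 0, -0.2], "turn": [0, 0, 0], "fingers": 0.7}
    - {"dp": [0, 0, -0.5], "turn": [0, 0, 0], "fingers": 0.7}
    - {"dp": [0, 0, -0.7], "turn": [0, 0, 0], "fingers": 0.7}
    - {"dp": [0, 0, -0.7], "turn": [0, 0, 0], "fingers": 0.7}
    - {"dp": [0, 0, 0], "turn": [0, 0, 0], "fingers": 1}

```text
clock: 22.75
eef_pos: [586.9, 58.5, 155.8]
tcp_rot: [-3.142, -0.01, 0.093]
contact_force: [2.0, 0.1, 0.2]
opening: 0.171
grasp_force: 0.0
```

```bash
python3 - <<'E'
from h import *
plan(goal(H((18,0,110))[0],0,HX[2])); s=grab('side','side18.png'); print(lift(s))
h=cv2.cvtColor(s['pixels'],cv2.COLOR_RGB2HSV);m=cv2.inRange(h,(15,130,90),(28,255,255)); n,l,stt,c=cv2.connectedComponentsWithStats(m)
print([(stt[i].tolist(),c[i].round(1).tolist()) for i in range(1,n) if stt[i][4]>15 and 240<c[i][0]<320])
P=H([(-38-14,28-15,57),(-38-14,43,57),(-38-12,28,89),(-26,28,89)]); print(proj(s,P).round(1).tolist())
E
```

```text
cur [586.9  58.5 155.8] clock 22.75 F [2.  0.1 0.2] open 0.171
  turn total(6deg) [-0.   -0.1  -0.01]  shift before-turn axes(40mm) [1.199 0.709 1.157]  after-turn axes [1.21  0.711 1.145]
[(np.float32(6.9), -0.15, 0.837), (np.float32(6.61), 0.27, 0.752), None]
[([270, 246, 31, 18, 275], [288.2, 255.2])]
[[301.2, 255.0], [297.3, 262.1], [298.1, 247.0], [288.2, 245.5]]
```

play_rows:
  rows:
    - {"dp": [0.4, 0.23, 0], "turn": [0, 0, 0], "fingers": 1}
    - {"dp": [0.4, 0.24, 0.1], "turn": [0, 0, 0], "fingers": 1}
    - {"dp": [0.4, 0.24, 0.4], "turn": [0, 0, 0], "fingers": 1}
    - {"dp": [0, 0, 0.5], "turn": [0, 0, 0], "fingers": 1}
    - {"dp": [0, 0, 0], "turn": [0, 0, 0], "fingers": 1}

```text
clock: 23.22
eef_pos: [632.0, 33.8, 106.0]
tcp_rot: [-3.141, 0.004, 0.093]
contact_force: [-0.7, 1.2, -0.5]
opening: 0.004
grasp_force: 0.0
```

```bash
python3 - <<'E'
from h import *
plan(goal(H((18,0,97))[0],0,HX[2])); print(r.sense()['tcp_rot'],r.sense()['wrist_torque'])
E
```

```text
cur [632.   33.8 106. ] clock 23.2167 F [-0.7  1.2 -0.5] open 0.004
  turn total(6deg) [-0.002  0.035 -0.017]  shift before-turn axes(40mm) [ 0.145 -0.011  0.225]  after-turn axes [ 0.145 -0.011  0.226]
[-3.14133468  0.0036279   0.09269082] [0.0077028  0.07501598 0.02136471]
```

play_rows:
  rows:
    - {"dp": [0.08, -0.01, 0.1], "turn": [0, 0, 0], "fingers": 1}
    - {"dp": [0, 0, 0.05], "turn": [0, 0, 0], "fingers": 1}
    - {"dp": [0, 0, 0], "turn": [0, 0, 0], "fingers": 1}
    - {"dp": [0, 0, 0], "turn": [0, 0, 0], "fingers": 1}

```text
clock: 23.55
eef_pos: [637.3, 35.4, 104.8]
tcp_rot: [3.142, -0.003, 0.094]
contact_force: [0.2, -0.5, 0.2]
opening: -0.005
grasp_force: 0.0
```

play_rows:
  rows:
    - {"dp": [0, 0, 0.05], "turn": [0, 0, 0], "fingers": 1}
    - {"dp": [0, 0, 0], "turn": [0, 0, 0], "fingers": 1}
    - {"dp": [0, 0, 0.05], "turn": [0, 0, 0], "fingers": 1}
    - {"dp": [0, 0, 0], "turn": [0, 0, 0], "fingers": 1}

```text
clock: 23.88
eef_pos: [637.1, 35.1, 100.0]
tcp_rot: [3.142, -0.002, 0.094]
contact_force: [-0.0, 0.7, -0.3]
opening: 0.002
grasp_force: 0.0
```

play_rows:
  rows:
    - {"dp": [0, 0, 0.04], "turn": [0, 0, 0], "fingers": 1}
    - {"dp": [0, 0, 0.04], "turn": [0, 0, 0], "fingers": 1}
    - {"dp": [0, 0, 0.03], "turn": [0, 0, 0], "fingers": 1}
    - {"dp": [0, 0, 0], "turn": [0, 0, 0], "fingers": 1}

```text
clock: 24.22
eef_pos: [637.2, 35.1, 95.6]
tcp_rot: [3.142, -0.002, 0.093]
contact_force: [-0.8, 0.8, 0.9]
opening: 0.002
grasp_force: 0.3
```

play_rows:
  rows:
    - {"dp": [0, 0, 0.03], "turn": [0, 0, 0], "fingers": 1}
    - {"dp": [0, 0, 0], "turn": [0, 0, 0], "fingers": 1}

```text
clock: 24.38
eef_pos: [637.1, 35.1, 94.7]
tcp_rot: [-3.142, -0.002, 0.093]
contact_force: [-1.6, -0.0, 4.3]
opening: -0.0
grasp_force: 1.9
```

play_rows:
  rows:
    - {"dp": [0, 0, 0.03], "turn": [0, 0, 0], "fingers": 1}
    - {"dp": [0, 0, 0], "turn": [0, 0, 0], "fingers": 1}

```text
clock: 24.55
eef_pos: [637.0, 35.1, 93.6]
tcp_rot: [-3.142, -0.002, 0.093]
contact_force: [-2.2, 0.3, 5.5]
opening: 0.003
grasp_force: 2.6
```

play_rows:
  rows:
    - {"dp": [0, 0, 0.02], "turn": [0, 0, 0], "fingers": 1}
    - {"dp": [0, 0, 0], "turn": [0, 0, 0], "fingers": 1}

```text
clock: 24.72
eef_pos: [636.9, 35.1, 92.7]
tcp_rot: [-3.142, -0.001, 0.093]
contact_force: [-3.0, 0.0, 6.3]
opening: -0.0
grasp_force: 2.8
```

play_rows:
  rows:
    - {"dp": [0, 0, 0.015], "turn": [0, 0, 0], "fingers": 1}
    - {"dp": [0, 0, 0], "turn": [0, 0, 0], "fingers": 1}

```text
clock: 24.88
eef_pos: [636.9, 35.1, 92.2]
tcp_rot: [-3.142, -0.001, 0.093]
contact_force: [-3.0, -0.5, 6.4]
opening: 0.002
grasp_force: 3.1
```

play_rows:
  rows:
    - {"dp": [0, 0, 0.015], "turn": [0, 0, 0], "fingers": 1}
    - {"dp": [0, 0, 0], "turn": [0, 0, 0], "fingers": 1}

```text
clock: 25.05
eef_pos: [636.9, 35.1, 92.1]
tcp_rot: [-3.142, -0.001, 0.093]
contact_force: [-5.0, -0.5, 10.7]
opening: 0.003
grasp_force: 5.4
```

play_rows:
  rows:
    - {"dp": [0, 0, 0.015], "turn": [0, 0, 0], "fingers": 1}
    - {"dp": [0, 0, 0], "turn": [0, 0, 0], "fingers": 1}

```text
clock: 25.22
eef_pos: [636.9, 35.0, 92.0]
tcp_rot: [3.142, -0.002, 0.093]
contact_force: [-7.0, 0.2, 15.4]
opening: -0.001
grasp_force: 7.8
```

play_rows:
  rows:
    - {"dp": [0, 0, 0.01], "turn": [0, 0, 0], "fingers": 1}
    - {"dp": [0, 0, 0], "turn": [0, 0, 0], "fingers": 1}

```text
clock: 25.38
eef_pos: [636.9, 35.0, 91.9]
tcp_rot: [-3.142, -0.002, 0.093]
contact_force: [-8.0, 0.0, 18.2]
opening: 0.001
grasp_force: 9.4
```

play_rows:
  rows:
    - {"dp": [0, 0, 0.01], "turn": [0, 0, 0], "fingers": 1}
    - {"dp": [-0.01, 0, 0.012], "turn": [0, 0, 0], "fingers": 1}
    - {"dp": [0, 0, 0], "turn": [0, 0, 0], "fingers": 1}
    - {"dp": [0, 0, 0], "turn": [0, 0, 0], "fingers": 1}

```text
clock: 25.72
eef_pos: [636.9, 35.1, 91.9]
tcp_rot: [3.142, -0.003, 0.093]
contact_force: [-9.1, -0.4, 24.8]
opening: 0.005
grasp_force: 12.3
```

play_rows:
  rows:
    - {"dp": [0, 0, 0], "turn": [0, 0, 0], "fingers": 1}
    - {"dp": [0, 0, 0], "turn": [0, 0, 0], "fingers": 1}
    - {"dp": [0, 0, 0], "turn": [0, 0, 0], "fingers": 1}
    - {"dp": [0, 0, 0], "turn": [0, 0, 0], "fingers": 1}
    - {"dp": [0, 0, 0], "turn": [0, 0, 0], "fingers": 1}

```text
clock: 26.13
eef_pos: [636.9, 35.1, 91.9]
tcp_rot: [-3.142, -0.003, 0.093]
contact_force: [-8.6, -0.6, 24.4]
opening: -0.001
grasp_force: 12.3
```

play_rows:
  rows:
    - {"dp": [0, 0, 0], "turn": [0, 0, 0], "fingers": 1}
    - {"dp": [0, 0, 0], "turn": [0, 0, 0], "fingers": 1}
    - {"dp": [0, 0, 0], "turn": [0, 0, 0], "fingers": 1}
    - {"dp": [0, 0, 0], "turn": [0, 0, 0], "fingers": 1}
    - {"dp": [0, 0, 0], "turn": [0, 0, 0], "fingers": 1}

```text
clock: 26.55
eef_pos: [636.9, 35.1, 91.9]
tcp_rot: [3.142, -0.003, 0.093]
contact_force: [-9.0, -0.5, 24.7]
opening: 0.001
grasp_force: 12.3
```

play_rows:
  rows:
    - {"dp": [0, 0, 0], "turn": [0, 0, 0], "fingers": 1}
    - {"dp": [0, 0, 0], "turn": [0, 0, 0], "fingers": 1}
    - {"dp": [0, 0, 0], "turn": [0, 0, 0], "fingers": 1}
    - {"dp": [0, 0, 0], "turn": [0, 0, 0], "fingers": 1}
    - {"dp": [0, 0, 0], "turn": [0, 0, 0], "fingers": 1}

```text
clock: 26.97
eef_pos: [636.9, 35.1, 91.9]
tcp_rot: [3.142, -0.003, 0.093]
contact_force: [-9.2, -1.1, 25.3]
opening: -0.004
grasp_force: 12.3
```

play_rows:
  rows:
    - {"dp": [0, 0, -0.05], "turn": [0, 0, 0], "fingers": 1}
    - {"dp": [0, 0, -0.3], "turn": [0, 0, 0], "fingers": 1}
    - {"dp": [0, 0, -0.8], "turn": [0, 0, 0], "fingers": 1}
    - {"dp": [-0.3, 0, -0.8], "turn": [0, 0, 0], "fingers": 1}
    - {"dp": [-0.8, 0, -0.3], "turn": [0, 0, 0], "fingers": 1}

```text
clock: 27.38
eef_pos: [597.7, 31.3, 184.0]
tcp_rot: [3.141, -0.011, 0.094]
contact_force: [0.9, 0.1, 0.8]
opening: -0.001
grasp_force: 0.0
```

play_rows:
  rows:
    - {"dp": [-0.8, 0, 0], "turn": [0, 0, 0], "fingers": 1}
    - {"dp": [-0.8, 0, 0], "turn": [0, 0, 0], "fingers": 1}
    - {"dp": [-0.8, 0, 0], "turn": [0, 0, 0], "fingers": 1}
    - {"dp": [0, 0, 0], "turn": [0, 0, 0], "fingers": 1}
    - {"dp": [0, 0, 0], "turn": [0, 0, 0], "fingers": 1}

```text
clock: 27.8
eef_pos: [496.2, 21.9, 179.8]
tcp_rot: [3.142, -0.003, 0.093]
contact_force: [-0.0, -0.2, 0.3]
opening: -0.003
grasp_force: 0.0
```

```bash
python3 - <<'E'
from h import *
s=grab('side','side19.png'); print(lift(s),lift(s,'side0.png'))
for n,nm in((s,'now'),(pickle.load(open('pics/side0.png.pkl','rb')),'start')):
    h=cv2.cvtColor(n['pixels'],cv2.COLOR_RGB2HSV);m=cv2.inRange(h,(5,130,90),(28,255,255)); k,l,st,c=cv2.connectedComponentsWithStats(m)
    print(nm,[(st[i].tolist(),c[i].round(1).tolist()) for i in range(1,k) if st[i][4]>60 and 170<c[i][0]<420])
print(proj(s,H([(-52,13,53),(-52,43,53),(-50,28,89),(-26,28,89)])).round(1).tolist(), r.sense()['clock'],r.sense()['contact_force'])
E
```

```text
[(np.float32(3.53), -0.62, 0.798), (np.float32(2.98), 0.95, 0.566), (np.float32(3.56), -0.05, 0.976)] [(np.float32(3.35), -0.53, 0.895), (np.float32(2.98), 0.75, 0.73), (np.float32(3.6), -0.08, 0.979)]
now [([368, 131, 26, 17, 294], [380.5, 139.9]), ([386, 159, 35, 22, 211], [400.6, 168.3]), ([358, 212, 37, 19, 333], [376.0, 220.9]), ([271, 246, 30, 18, 262], [288.9, 255.1]), ([358, 281, 21, 39, 477], [367.4, 302.8]), ([204, 359, 22, 27, 465], [214.5, 372.4]), ([181, 369, 19, 22, 313], [190.1, 379.5])]
start [([368, 130, 26, 18, 300], [380.4, 139.7]), ([386, 160, 35, 21, 308], [402.5, 170.5]), ([358, 212, 37, 19, 331], [376.3, 221.2]), ([358, 281, 21, 39, 473], [367.4, 302.8]), ([259, 322, 45, 28, 664], [282.6, 335.1]), ([204, 359, 22, 27, 463], [214.4, 372.5]), ([181, 369, 18, 22, 311], [190.1, 379.5])]
[[301.2, 256.4], [297.3, 263.6], [298.1, 247.0], [288.2, 245.5]] 27.85 [-0.75344738 -0.05204374 -0.54033628]
```

```bash
python3 -c "
from rig import r
print(r.sign_off())"
```

```text
the job is handed in; nothing more can be done
None
```

The job is handed in at about 28 s: the shim is against the pocket's back stop, the arm sits on it and was bedded at about 25 N for over a second, the bar lies on the worktop where it started, and the other things I could check had not moved; no verdict came back.

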